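Mix a jar on the hand-cranked shaker

ROBOT

A 6-joint arm with a two-finger parallel gripper is mounted at the origin on the work surface; the furniture and walls round the work are solid. World frame = base frame: x ahead of the robot, y to its left, z up, the work surface at z = 0. Lengths are in m, angles in rad, forces in N, time in s.
With the tool pointing down it reaches from about 0.3 to 0.775 m from the base axis. Payload 14.6 kg.
Tool frame: the origin (TCP) lies midway between the tips of the shut fingers; the grasp point (between the pads) lies 19 mm behind it; z points along the fingers, y is the direction in which the jaws open and shut (so a half turn about z gives the same grasp; the last joint's range is limited). The gripper opens to 85 mm and grips with 20 to 120 N. Pads are 22 mm wide; open, the fingers measure 114 mm over their backs; the gripper's body (76 mm by 85 mm) begins 54 mm behind the grasp point. The pads swing forward as they close: fully open they stand 13 mm farther back than shut.
Start: joints at [1.21, 0.3, 1.521, -0, 1.321, -0.067], TCP at [0.159, 0.526, 0.204] pointing down, gripper open.
Joint ranges: [-3.03, 3.03], [-0.79, 2.21], [0.23, 2.52], [-1.04, 4.18], [0, 3.07], [-2.55, 2.55]. Speed limits (rad/s): [2.22, 2.22, 2.57, 3.14, 3.14, 3.14].

INTERFACE

Orientations are given as a unit quaternion [w, x, y, z].
In Python, from station import sensors, capture, camera_info, manip gives the robot as it stands.
- The arm moves only by the shell command python3 -m crank 'ROWS' [OPENING]. ROWS is JSON, one flat list of numbers, 4 for each row, row after row: the shift along the tool's x, y, z in mm, then the turn about the tool's z in rad. In form: [x, y, z, turn, x, y, z, turn, ...]. A call has 1 to 10 rows; each row is the pose to reach, as a shift and turn from the pose commanded when the call began, along the tool's axes at that moment; what a row does not reach only later rows make up. A row lasts 1/10 s, in which the tool goes at most 50 mm and 8.59 degrees, less where a joint would pass 70% of its speed; a pose out of reach is approached as far as the arm can. A call with a gripper value outside its range is refused whole. OPENING is the finger opening in mm, from 0 to 85.4, set as the call begins (- or left out, the last holds). The fingers move at their own pace and stop on an object; the grip force is fixed at half the most. Time passes only in rows, so rows that repeat a pose let the fingers close. It gives the time, the measured TCP pose, the force and the opening at its end, in the units of the state.
- sensors.state(): the state, without advancing time (a new reading comes with each control period).
- capture(name): name is "side" or "top" or "wrist"; returns the picture (480x640x3 uint8, red, green, blue); there is no depth.
- camera_info(name): a dict with "mtx" (3x3 intrinsics, pixels), "distortion" ([k1, k2, p1, p2, k3] as OpenCV has them; the pictures are not rectified), "extrinsics" (4x4, takes a point from world to camera coordinates); the wrist camera has in their place "mount" (4x4, takes a point from camera to tool coordinates, whose origin is the TCP and whose axes are the flange's). Camera axes: x right, y down, z forward; pixel columns grow to the right and rows downward; lengths in m; the calibration is good to about 2 mm. A picture is of the moment at which its call begins: read the wrist's pose just before it. camera_info takes no time and is no camera call.
- manip.job_done(): hands the job in, once; it reports no verdict.
The state is a dict: "t": time; "q": joint angles; "qvel": joint speeds; "tau": joint torques, N m; "position": TCP position; "tcp_rot": TCP orientation; "wrist_force": force on the tool from outside, world axes, zero at the start; "moment": the same for the moment, N m; "grip_width": opening from 0.0 (shut) to 1.0 (fully open).
Only numpy, scipy, OpenCV 4.12 (cv2) and the standard library are available. Lean on these libraries where they do the work, as an engineer would, in place of code of your own. Each camera call takes 0.05 s, during which the arm holds its last target.

TASK

Mix the sample in the red-lidded jar: stand the jar fully down in the blue cup of the hand-cranked shaker, then turn its crank clockwise (seen from above) through two full turns in one go, about six seconds a turn, and let go with the crank back at its home position. Every turn has a heavy point with a spring that kicks the crank on behind it, and the handle itself is sprung, so feel the load and keep the shaft turning evenly: it must neither stall nor lurch ahead, and do not wind the handle hard against its spring. Leave the other things alone.

Things in the scene. Friction and masses are not known exactly. Their poses are not given: they have to be found in the camera images.
- jar: closed white plastic jar with a red screw lid, 0.12 kg: body 42 mm in diameter, lid 45 mm in diameter and 14 mm high, 62 mm high overall. Origin: centre of its underside, z up. It stands on the bench to the left of the shaker.
- shaker: the shaker, fixed to the bench: grey base plate 140 x 300 x 12 mm (from 75 mm behind to 225 mm ahead of the crank axis along its y). Origin: on the vertical crank axis, at bench height; its +y runs along the slide from the crank to the blue cup. A pin 20 mm off the axis drives the cup's slide by a connecting rod, out and back 40 mm once a turn, against a return spring.
- cup_floor (a point): centre of the inner floor of the blue cup, 26 mm above the bench; 130 mm from the crank axis along the shaker's +y with the crank home, 170 mm at half a turn. The round cup has an inner diameter of 48 mm, a wall of 4 mm and a rim 22 mm above this floor. Its axes are the shaker's.
- knob_mid (a point): middle of the black crank knob, an upright cylinder 25 mm in diameter and 42 mm high (107 to 149 mm above the bench) that spins freely on its stud, so a gripper may hold it and go round without turning. 80 mm from the crank axis, at home on the shaker's -x side.
- drive (a joint): angle of the crank shaft, rad; 0 is home (its start), grows clockwise seen from above and keeps counting (two turns: 12.57); at home it stays put. Drag 0.06 N m + 0.3 N m per rad/s. The spring acts on the shaft as F*0.020*sin(drive) N m against the turn (so it resists, then drives), F = 900 N/m * (slide travel + P); travel = 0.020*(1-cos(drive)) m; P differs each time, 6 to 24 mm.
- handle_give (a joint): angle of the sprung crank arm ahead of the shaft, rad, clockwise positive; 0 when nothing pushes the knob. Spring 1.0 N m/rad, so 1 rad is 12.5 N along the knob's path; stops at 1.7. Good cranking gives 1.25 ahead to 0.6 behind. The knob's angle round the axis is drive plus this, from the shaker's -x side. A hand going round evenly lets the shaft lag, then lurch.
- timer: bystander: small cream timer, 49 x 60 x 54 mm, behind the jar; origin under its centre
- drops: bystander: amber dropper bottle with white cap, 40 mm in diameter, 81 mm high, origin under its centre
- flask: bystander: glass conical flask, 104 mm wide, 165 mm high, at the back; origin under its centre
- wash: bystander: white wash bottle with bent spout, 225 mm high, at the back; origin under its centre
- hub (a point): point on the crank axis, 129 mm above the bench, at the height of the knob's middle. Below it are a black drum, a flywheel, and the steel crank arm (18 mm wide, top 105 mm above the bench) that carries the knob 80 mm from the axis.
Things that resemble listed ones, but are neither listed nor needed, are in the scene too. There is more than one size of the jar; the job needs the smallest.

How it is judged:
On the way, in this order (a step that is already met when the one before it is completed fails the run):
1. the jar stands in the cup, let go, with the crank still at home (horizontal distance between jar and cup_floor below 0.006 m and z of jar in the frame of cup_floor below 0.004 m and angle between jar's own z axis and vertical below 0.1 rad and contact force between the fingers and jar below 0.1 N and value of joint drive below 0.5 rad), for 0.2 s.
2. the crank has made one turn (value of joint drive above 6.28 rad).
3. the crank has come round to home for the second time (within 0.4 rad) (value of joint drive above 12.17 rad), for 0.1 s.
At the end, for the whole second after the job is handed in: the crank shaft stands still within 0.4 rad of home after exactly two clockwise turns (12.57 rad), and the jar stands upright in the cup, its underside within 4 mm of the cup's floor and 6 mm of its centre (value of joint drive between 12.17 and 12.97 rad and velocity of joint drive between -0.1 and 0.1 rad/s and horizontal distance between jar and cup_floor below 0.006 m and z of jar in the frame of cup_floor below 0.004 m and angle between jar's own z axis and vertical below 0.1 rad); the robot touches nothing.
It fails at once if the crank shaft lurched: it turned faster than 1.8 rad/s (velocity of joint drive above 1.8 rad/s).
It fails at once if the crank shaft stalled or ran back on the way (slower than 0.1 rad/s between 0.8 rad after leaving home and 0.8 rad before the end) (value of joint drive between 0.8 and 11.77 rad and velocity of joint drive below 0.1 rad/s).
It fails at once if the handle was wound more than 1.5 rad against its spring (19 N on the knob) (value of joint handle_give above 1.5 rad or value of joint handle_give below -1.5 rad).
It fails at once if the crank was turned more than 0.5 rad the wrong way (value of joint drive below -0.5 rad).
It fails at once if a thing on the bench was knocked (moved more than 2 cm) (distance of any of timer, drops, flask, wash from where it was at the start of the episode above 0.02 m).
It also fails if it takes over 64 s, if anything falls off the work surface, if the arm or the gripper's body presses on something with over 40 N, if the wrist force passes 120 N, or if a joint passes its speed limit or range.

## Working session

There is one attempt and no reset: what is moved stays moved. The work goes in short steps, Python scripts to look and compute and a shell command to move; the robot and the scene stay as the last step left them, time stands still between calls to the robot, and variables do not carry over. Pictures are saved under pics/ and viewed, and the job is handed in when it is done.

```bash
ls; mkdir -p pics; python3 - <<'E'
from station import sensors,capture,camera_info
import cv2
print(sensors.state())
for n in ["side","top","wrist"]:
    im=capture(n); cv2.imwrite(f"pics/{n}0.png",im[:,:,::-1])
    print(n,camera_info(n))
E
```

```text
pics
{'t': 0.0, 'q': array([ 1.21040765e+00,  3.00481072e-01,  1.52158953e+00, -1.68917366e-05,
        1.32071207e+00, -6.66085119e-02]), 'qvel': array([-0.00024919, -0.00043316, -0.00181121,  0.00025365,  0.00057728,
       -0.00103365]), 'tau': array([-3.55804368e-03, -5.43488967e+01, -3.61805105e+01, -1.79114668e-04,
        3.94066054e-03, -3.77784588e-06]), 'position': array([0.1591802 , 0.52617697, 0.20331229]), 'tcp_rot': array([-1.18074949e-04,  1.46360321e-01,  9.89231167e-01, -5.83234897e-04]), 'wrist_force': array([-0.46328565, -0.8853398 , -0.04304652]), 'moment': array([-7.72592118e-03, -1.23335902e-02,  9.40867547e-05]), 'grip_width': 1.0029402222919834}
side {'mtx': array([[475.22788368,   0.        , 319.71162685],
       [  0.        , 475.22788368, 238.69840575],
       [  0.        ,   0.        ,   1.        ]]), 'distortion': array([-0.04718875,  0.        ,  0.        ,  0.        ,  0.        ]), 'extrinsics': array([[-0.81560203, -0.57855201,  0.00842035,  0.56194279],
       [-0.50945958,  0.7111492 , -0.48447679,  0.26780417],
       [ 0.27430689, -0.399430
[... 516 characters left out ...]
1, -0.99086565,  0.98540572],
       [ 0.        ,  0.        ,  0.        ,  1.        ]])}
wrist {'mtx': array([[338.18106326,   0.        , 317.23632477],
       [  0.        , 338.18106326, 244.40318263],
       [  0.        ,   0.        ,   1.        ]]), 'distortion': array([-0.04452409,  0.        ,  0.        ,  0.        ,  0.        ]), 'mount': array([[ 7.85716150e-05, -9.56632836e-01, -2.91296430e-01,
         7.35501452e-02],
       [ 9.99999906e-01,  1.99123145e-04, -3.84200146e-04,
        -7.25676084e-04],
       [ 4.25542337e-04, -2.91296373e-01,  9.56632762e-01,
        -1.70314950e-01],
       [ 0.00000000e+00,  0.00000000e+00,  0.00000000e+00,
         1.00000000e+00]])}
```

View pics/top0.png

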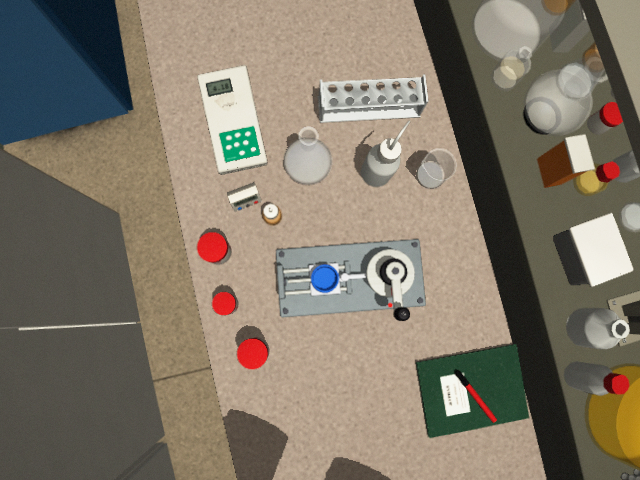

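View pics/side0.png

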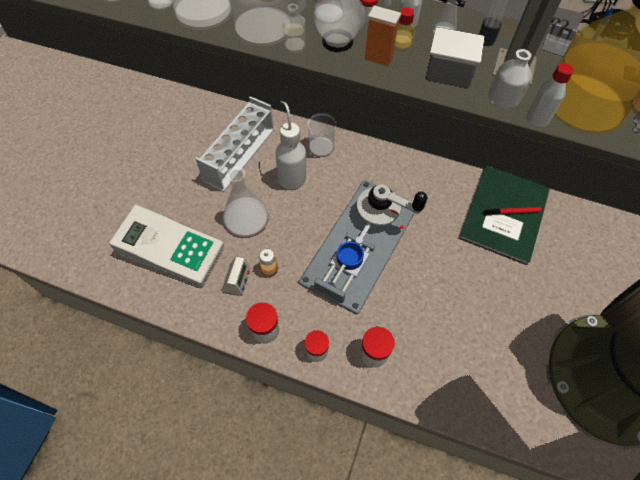

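View pics/wrist0.png

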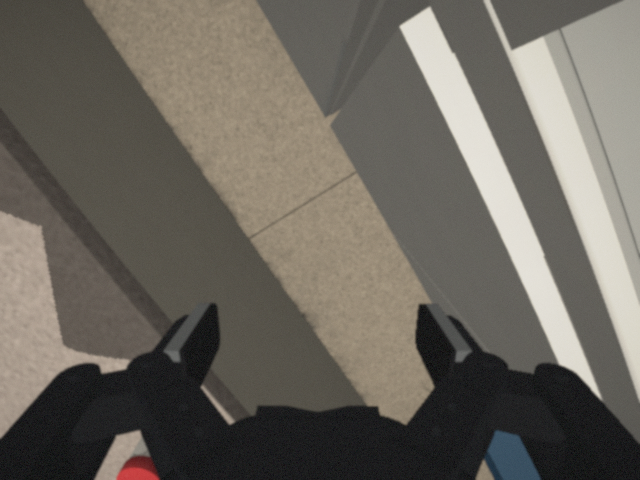

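The top view shows three red lids at (212,246), (224,303) and (252,353). The middle one is smallest. The blue cup is at (324,278), the hub at (395,270) and the knob at (402,313). Next I'll enlarge these areas.

```bash
cat > h.py <<'E'
import numpy as np,cv2
from station import sensors,capture,camera_info
from scipy.spatial.transform import Rotation as R
def ray(n,uv,st=None):
    c=camera_info(n)
    p=cv2.undistortPoints(np.array([[uv]],float),c["mtx"],c["distortion"])[0,0]
    d=np.array([p[0],p[1],1.])
    if n=="wrist":
        q=st["tcp_rot"];Rw=R.from_quat([q[1],q[2],q[3],q[0]]).as_matrix();M=c["mount"]
        return Rw@M[:3,3]+st["position"],Rw@M[:3,:3]@d
    E=c["extrinsics"];return -E[:3,:3].T@E[:3,3],E[:3,:3].T@d
def onz(n,uv,z,st=None):
    o,d=ray(n,uv,st);return o+d*(z-o[2])/d[2]
def tri(*rs):
    A=0;b=0
    for o,d in rs:
        d=d/np.linalg.norm(d);P=np.eye(3)-np.outer(d,d);A=A+P;b=b+P@o
    x=np.linalg.solve(A,b)
    return x,[np.linalg.norm((np.eye(3)-np.outer(d,d)/(d@d))@(x-o)) for o,d in rs]
def proj(n,X,st=None):
    c=camera_info(n)
    if n=="wrist":
        q=st["tcp_rot"];Rw=R.from_quat([q[1],q[2],q[3],q[0]]).as_matrix();T=np.eye(4);T[:3,:3]=Rw;T[:3,3]=st["position"]
        E=np.linalg.inv(T@c["mount"])
    else: E=c["extrinsics"]
    return cv2.projectPoints(np.atleast_2d(np.array(X,float)),cv2.Rodrigues(E[:3,:3])[0],E[:3,3],c["mtx"],c["distortion"])[0][:,0]
E
python3 - <<'E'
import cv2
t=cv2.imread("pics/top0.png");s=cv2.imread("pics/side0.png")
def crop(im,x0,y0,x1,y1,k,n):cv2.imwrite(n,cv2.resize(im[y0:y1,x0:x1],None,fx=k,fy=k,interpolation=cv2.INTER_CUBIC))
crop(t,270,220,430,340,5,"pics/tc1.png");crop(t,190,220,290,380,4,"pics/tc2.png")
crop(s,290,170,450,310,5,"pics/sc1.png");crop(s,230,240,400,370,4,"pics/sc2.png")
E
```

```text
(no output)
```

View pics/tc1.png

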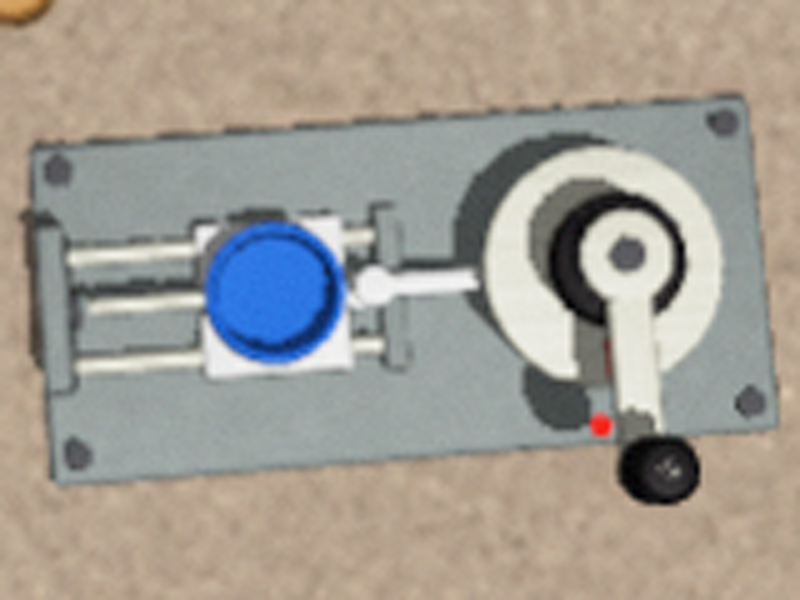

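View pics/tc2.png

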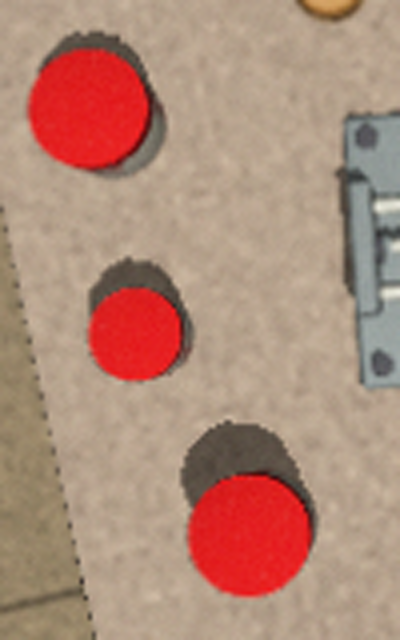

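View pics/sc1.png

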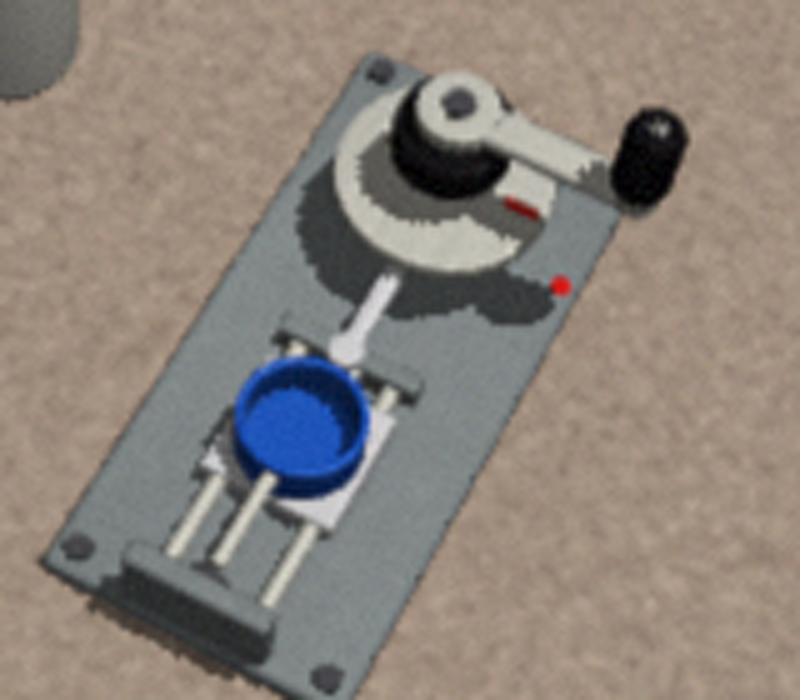

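View pics/sc2.png

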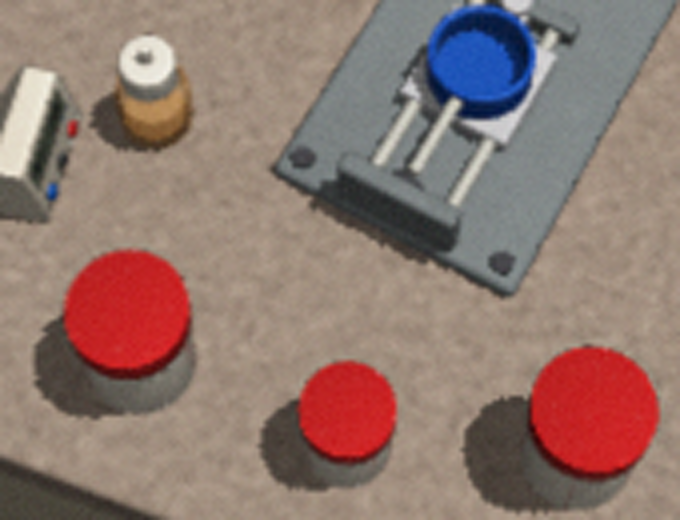

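The enlarged top crop gives these positions, in crop pixels:
- Plate corners: (33,148), (745,97), (777,425) and (57,485).
- Cup rim centre: (275,291).
- Knob top: (660,468).
- Small jar lid: (136,333).

```bash
python3 - <<'E'
from h import *
np.set_printoptions(precision=4,suppress=True)
f=lambda c,k,o:np.array([(c[0]+.5)/k-.5+o[0],(c[1]+.5)/k-.5+o[1]])
T1=lambda c:f(c,5,(270,220));T2=lambda c:f(c,4,(190,220));S1=lambda c:f(c,5,(290,170));S2=lambda c:f(c,4,(230,240))
C=[onz("top",T1(c),.012) for c in [(33,148),(745,97),(777,425),(57,485)]]
for c in C:print("corner",c)
print([np.linalg.norm(C[i]-C[(i+1)%4]) for i in range(4)])
Cs=[onz("side",S1(c),.012) for c in [(45,562),(372,55)]];print("side corners TL,TR",Cs)
print("cup rim",onz("top",T1((275,291)),.048),onz("side",S1((302,420)),.048),tri(ray("top",T1((275,291))),ray("side",S1((302,420)))))
print("knob",onz("top",T1((660,466)),.149),onz("side",S1((658,128)),.149))
print("jar",onz("top",T2((136,333)),.062),onz("side",S2((348,411)),.062),tri(ray("top",T2((136,333))),ray("side",S2((348,411)))))
# lid radius
print("lid r",np.linalg.norm(onz("top",T2((182,333)),.062)-onz("top",T2((90,333)),.062))/2)
yv=((C[0]-C[1])+(C[3]-C[2]));yv[2]=0;yv/=np.linalg.norm(yv);xv=np.cross(yv,[0,0,1])
mid=(sum(C))/4
print("y axis",yv,"xaxis",xv,"axis",mid-.075*yv,"cup pred",mid+.055*yv,"knob pred",mid-.075*yv-.08*xv)
E
```

```text
corner [0.6102 0.1899 0.012 ]
corner [ 0.6395 -0.1037  0.012 ]
corner [ 0.5042 -0.1171  0.012 ]
corner [0.474  0.1758 0.012 ]
[np.float64(0.29499690845697324), np.float64(0.1359385389142463), np.float64(0.2943693338720316), np.float64(0.13699956677535496)]
side corners TL,TR [array([0.6066, 0.1912, 0.012 ]), array([ 0.6358, -0.1022,  0.012 ])]
cup rim [0.5519 0.0911 0.048 ] [0.5487 0.0919 0.048 ] (array([0.5509, 0.0905, 0.044 ]), [np.float64(0.0013448507501850721), np.float64(0.0013448507501851892)])
knob [ 0.4863 -0.0427  0.149 ] [ 0.4833 -0.0471  0.149 ]
jar [0.4978 0.2843 0.062 ] [0.4943 0.2851 0.062 ] (array([0.4965, 0.2845, 0.0575]), [np.float64(0.0014705752508039946), np.float64(0.001470575250803923)])
lid r 0.022095632733340496
y axis [-0.1008  0.9949  0.    ] xaxis [ 0.9949  0.1008 -0.    ] axis [ 0.5645 -0.0384  0.012 ] cup pred [0.5514 0.0909 0.012 ] knob pred [ 0.4849 -0.0465  0.012 ]
```

The smallest jar's lid is at (0.496, 0.2845), with a radius of 22 mm, which fits the 45 mm lid. The plate measures 295 x 136.5 mm against 300 x 140, so it matches too. I'll move over the jar and turn the jaws along the shaker's y.

```bash
python3 -m crank '[-24,-8,0,-0.03,-67,-23,0,-0.07,-110,-37,0,-0.12,-153,-52,0,-0.16,-196,-67,0,-0.2,-239,-81,0,-0.24,-282,-96,0,-0.28,-325,-110,0,-0.33,-368,-125,0,-0.37,-392,-133,0,-0.394]' 70; python3 -m crank '[0,0,30,0,0,0,30,0,0,0,30,0]'
python3 - <<'E'
from h import *
st=sensors.state();print(st["t"],st["position"],st["tcp_rot"],st["wrist_force"],st["q"])
im=capture("wrist");cv2.imwrite("pics/w1.png",im[:,:,::-1])
print(proj("wrist",[[.4965,.2845,.062]],st))
E
```

```text
t: 1.15
position: [0.498, 0.2833, 0.2035]
tcp_rot: [-0.0, -0.05, 0.999, -0.0]
wrist_force: [0.1, 1.4, 0.1]
grip_width: 0.821
t: 1.45
position: [0.4956, 0.2857, 0.174]
tcp_rot: [-0.001, -0.05, 0.999, -0.0]
wrist_force: [0.5, 0.7, 0.9]
grip_width: 0.818
1.45 [0.49557206 0.28572649 0.17400404] [-5.77282674e-04 -5.01631590e-02  9.98740842e-01 -2.32639485e-04] [0.51185364 0.6776621  0.8535786 ] [ 4.58964692e-01  3.74457936e-01  1.49268972e+00  3.34311260e-05
  1.27568938e+00 -1.21220984e+00]
[[316.97944116 232.09748984]]
```

View pics/w1.png

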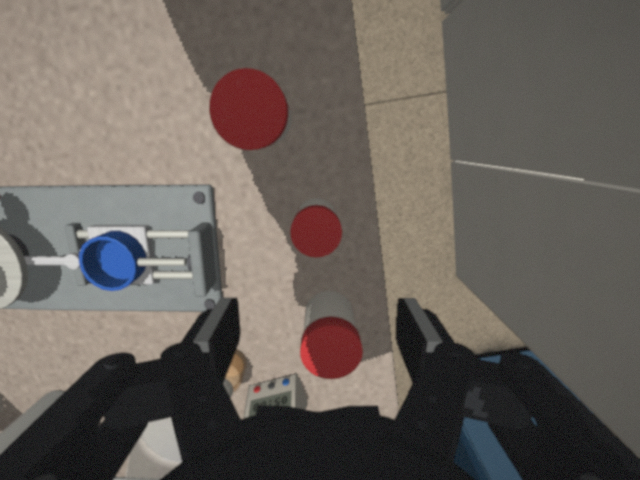

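The wrist view puts the small lid at (317,231), against a prediction of (317,232). The cup rim is centred at about (112,261). I'll check both by projection.

```bash
python3 - <<'E'
from h import *
st=dict(position=np.array([0.49557206,0.28572649,0.17400404]),tcp_rot=np.array([-5.77282674e-04,-5.01631590e-02,9.98740842e-01,-2.32639485e-04]))
im=cv2.imread("pics/w1.png")
hsv=cv2.cvtColor(im,cv2.COLOR_BGR2HSV)
m=((hsv[...,0]<8)|(hsv[...,0]>172))&(hsv[...,1]>150)
n,l,s,c=cv2.connectedComponentsWithStats(m.astype(np.uint8))
for i in range(1,n):
    if s[i,4]>300: print(s[i],c[i],onz("wrist",c[i],.062,st))
m=((abs(hsv[...,0].astype(int)-110)<15)&(hsv[...,1]>150));m[:,250:]=0
n,l,s,c=cv2.connectedComponentsWithStats(m.astype(np.uint8))
for i in range(1,n):
    if s[i,4]>300: print("blue",s[i],c[i])
# projected rim circle extents for guess
for cx,cy in [(.5505,.0912)]:
    a=np.linspace(0,6.28,60);P=np.c_[cx+.028*np.cos(a),cy+.028*np.sin(a),0*a+.048]
    p=proj("wrist",P,st);print("rim box",p.min(0),p.max(0))
    for q in p[::4]: cv2.circle(im,tuple(int(v) for v in q),1,(0,255,255),-1)
cv2.imwrite("pics/w1c.png",cv2.resize(im[180:320,20:200],None,fx=4,fy=4,interpolation=cv2.INTER_CUBIC))
tx=-np.array([.9949,.1008]);ty=np.array([-.1008,.9949])
E
```

```text
[ 211   69   76   80 4714] [248.22995333 108.78850233] [0.40234496 0.22082197 0.062     ]
[ 291  206   50   50 1908] [315.70387841 231.02777778] [0.49566175 0.28331021 0.062     ]
[ 301  318   61   60 2813] [330.5211518  347.93565588] [0.61025067 0.30909051 0.062     ]
blue [  80  233   64   57 2633] [110.83099126 260.53475123]
rim box [ 79.88519205 235.10084264] [137.69751707 290.57900282]
```

View pics/w1c.png

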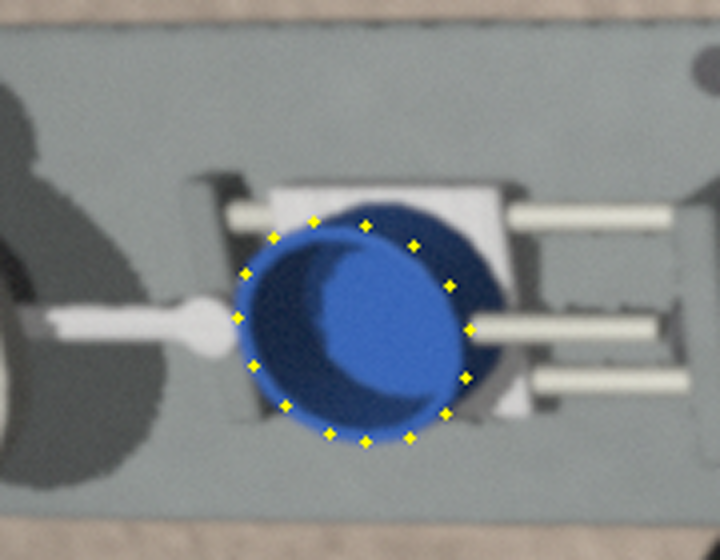

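The cup estimate fits within about 1 mm, and the jar is at (0.4957, 0.2835). I'll go down onto it and grip.

```bash
python3 -m crank '[0,-1,20,0,0,-2,60,0,0,-2,100,0,0,-2,128,0,0,-2,139,0,0,-2,141,0,0,-2,141,0]'; python3 -m crank '[0,0,0,0,0,0,0,0,0,0,0,0,0,0,0,0,0,0,0,0,0,0,0,0,0,0,0,0]' 38
python3 - <<'E'
from h import *
st=sensors.state();print(st["t"],st["position"],st["tcp_rot"],st["wrist_force"])
im=capture("wrist");cv2.imwrite("pics/w2.png",im[:,:,::-1])
im=capture("side");cv2.imwrite("pics/s2.png",im[:,:,::-1])
E
```

```text
t: 2.2
position: [0.4969, 0.2842, 0.0345]
tcp_rot: [0.001, -0.05, 0.999, 0.0]
wrist_force: [0.2, 0.7, -0.4]
grip_width: 0.818
t: 2.9
position: [0.4965, 0.2838, 0.0336]
tcp_rot: [0.0, -0.05, 0.999, 0.0]
wrist_force: [-0.7, 0.0, 6.3]
grip_width: 0.449
2.9 [0.49651715 0.28378345 0.03357766] [ 4.94919639e-04 -5.00576321e-02  9.98746184e-01  2.19121652e-04] [-0.71519639  0.00810947  6.25003724]
```

View pics/w2.png

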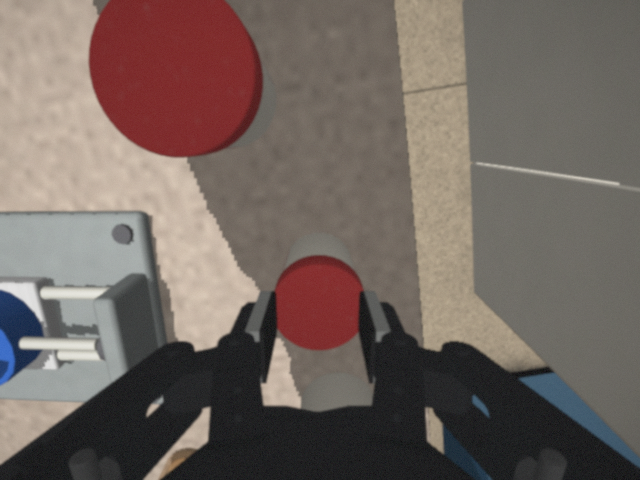

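View pics/s2.png

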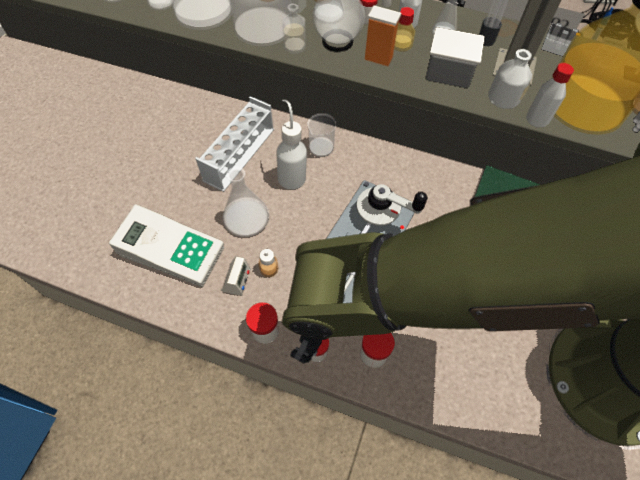

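The jar sits between the pads, and its lid fills the gap from about (278,300) to (362,300). I'll lift it and check.

```bash
python3 -m crank '[0,0,-10,0,0,0,-35,0,0,0,-65,0,0,0,-90,0,0,0,-100,0,0,0,-100,0]' 30
python3 - <<'E'
from h import *
st=sensors.state();print(st["t"],st["position"],st["tcp_rot"],st["wrist_force"],st["grip_width"])
im=capture("wrist");cv2.imwrite("pics/w3.png",im[:,:,::-1])
ty=np.array([-.1008,.9949]);tx=-np.array([.9949,.1008])
d=np.array([.5507,.0915])-st["position"][:2];print("to cup tool xy",d@tx,d@ty)
hsv=cv2.cvtColor(im,cv2.COLOR_RGB2HSV)
m=((hsv[...,0]<8)|(hsv[...,0]>172))&(hsv[...,1]>150)
n,l,s,c=cv2.connectedComponentsWithStats(m.astype(np.uint8))
for i in range(1,n):
    if s[i,4]>300: print(s[i],c[i],onz("wrist",c[i],.062+.1+st["position"][2]-.1336,st)-st["position"])
E
```

```text
t: 3.6
position: [0.4966, 0.2838, 0.1341]
tcp_rot: [0.001, -0.05, 0.999, 0.0]
wrist_force: [-0.3, 0.9, 0.4]
grip_width: 0.349
3.6 [0.49659514 0.28381327 0.13409239] [ 1.03794803e-03 -5.00887952e-02  9.98744140e-01  4.21809696e-04] [-0.26722913  0.91217818  0.39966624] 0.348681281004819
to cup tool xy -0.03444375155942704 -0.19678623822449584
[ 194   53   91   96 6737] [238.55395577 100.87101084] [-0.08593712 -0.04067323  0.0284    ]
[ 290  214   57   58 2566] [317.97272019 242.78916602] [-0.03128967 -0.00388297  0.0284    ]
[ 301  341   65   68 3238] [331.47313156 375.48177888] [0.0371804  0.00985971 0.0284    ]
```

View pics/w3.png

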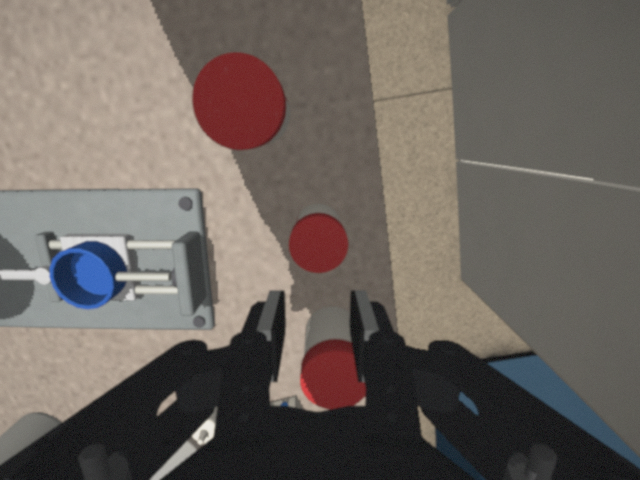

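The jar stayed on the bench at (318,243), so the grip missed or slipped. I'll work out where it sat relative to the pads.

```bash
python3 - <<'E'
from h import *
st2=dict(position=np.array([0.49651715,0.28378345,0.03357766]),tcp_rot=np.array([4.949e-04,-5.00576e-02,9.987462e-01,2.19e-04]))
st3=dict(position=np.array([0.49659514,0.28381327,0.13409239]),tcp_rot=np.array([1.03794803e-03,-5.00887952e-02,9.98744140e-01,4.21809696e-04]))
print("w3 lid",onz("wrist",(318,242.8),.062,st3))
print("w2 lid",onz("wrist",(319,303),.062,st2),[onz("wrist",(u,303),.062,st2) for u in (276,362)])
for dz in (0,.01,.019,.03,.05):
  print(dz,proj("wrist",st2["position"]+np.array([0,0,dz]),st2))
E
python3 - <<'E'
import cv2
im=cv2.imread("pics/w2.png")
cv2.imwrite("pics/w2c.png",cv2.resize(im[220:420,220:420],None,fx=3,fy=3,interpolation=cv2.INTER_CUBIC))
im=cv2.imread("pics/s2.png")
cv2.imwrite("pics/s2c.png",cv2.resize(im[270:390,230:400],None,fx=4,fy=4,interpolation=cv2.INTER_CUBIC))
E
```

```text
w3 lid [0.4954274 0.2832763 0.062    ]
w2 lid [0.49421242 0.28332538 0.062     ] [array([0.49622574, 0.2634775 , 0.062     ]), array([0.49224192, 0.30318298, 0.062     ])]
0 [[319.13226345 283.06854048]]
0.01 [[319.24097708 290.81713718]]
0.019 [[319.34935609 298.54641988]]
0.03 [[319.49780503 309.14077213]]
0.05 [[319.82493871 332.5178462 ]]
```

View pics/w2c.png

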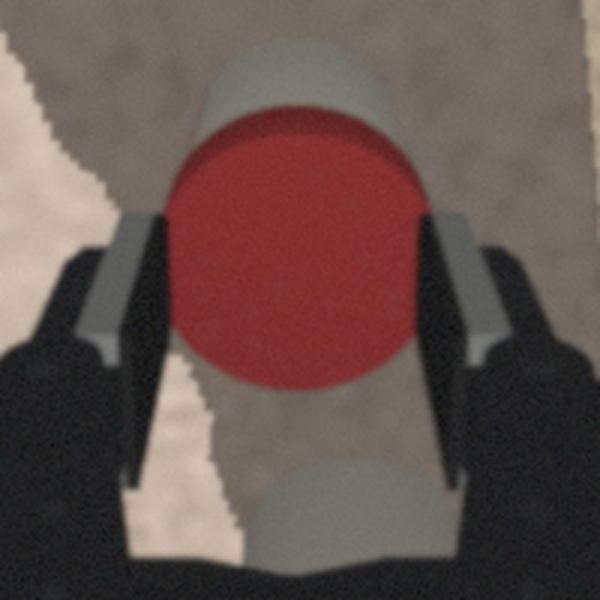

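View pics/s2c.png

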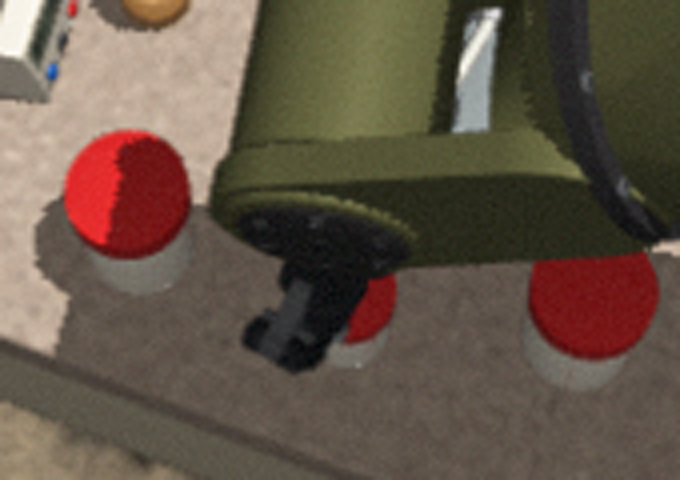

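The pads touched the lid but hadn't built up any grip force. I'll reopen, go a little lower, command a much tighter close and wait for it to stall.

```bash
python3 -m crank '[0,0,0,0,0,0,0,0,0,0,0,0,1,0,20,0,1,0,45,0,1,0,75,0,1,0,95,0,1,0,104,0,1,0,106,0,1,0,106,0]' 70; python3 -m crank '[0,0,0,0,0,0,0,0,0,0,0,0,0,0,0,0,0,0,0,0,0,0,0,0,0,0,0,0,0,0,0,0]' 5; python3 -m crank '[0,0,0,0,0,0,0,0,0,0,0,0,0,0,0,0]' 5;python3 -m crank '[0,0,-5,0,0,0,-15,0,0,0,-30,0,0,0,-40,0,0,0,-40,0]' 5
python3 - <<'E'
from h import *
st=sensors.state();print(st["t"],st["position"],st["tcp_rot"],st["wrist_force"],st["grip_width"])
im=capture("wrist");cv2.imwrite("pics/w4.png",im[:,:,::-1])
E
```

```text
t: 4.65
position: [0.4955, 0.2836, 0.0274]
tcp_rot: [0.0, -0.05, 0.999, 0.0]
wrist_force: [1.0, 0.2, 0.6]
grip_width: 0.823
t: 5.45
position: [0.4959, 0.2839, 0.0284]
tcp_rot: [0.001, -0.05, 0.999, 0.0]
wrist_force: [-1.5, -0.9, 6.8]
grip_width: 0.491
t: 5.85
position: [0.4959, 0.2839, 0.0284]
tcp_rot: [0.001, -0.05, 0.999, 0.0]
wrist_force: [-1.3, -0.4, 7.6]
grip_width: 0.487
t: 6.35
position: [0.496, 0.2839, 0.0691]
tcp_rot: [0.002, -0.05, 0.999, 0.001]
wrist_force: [-0.2, 0.2, -2.4]
grip_width: 0.488
6.35 [0.49603323 0.28393763 0.06908893] [ 1.50947910e-03 -5.00784062e-02  9.98743939e-01  6.47685521e-04] [-0.17149594  0.18531011 -2.4036756 ] 0.488360833703515
```

View pics/w4.png

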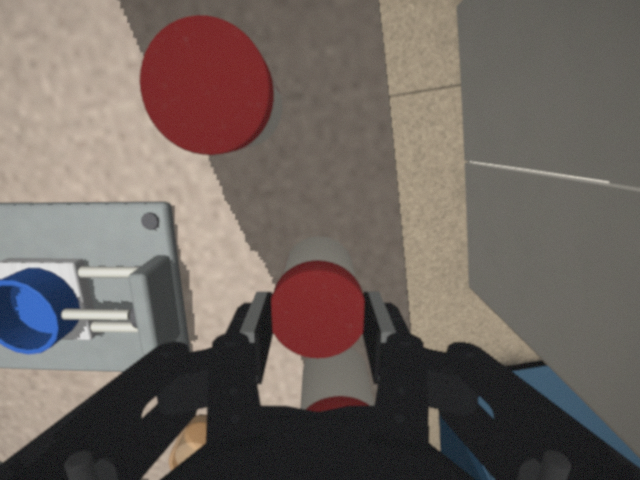

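It's held this time: the opening stalled at 41.7 mm (body diameter 42 mm) and the lid is centred at (318,309). I'll work out the move to the cup.

```bash
python3 - <<'E'
from h import *
st=dict(position=np.array([0.49603323,0.28393763,0.06908893]),tcp_rot=np.array([1.50947910e-03,-5.00784062e-02,9.98743939e-01,6.47685521e-04]))
im=cv2.imread("pics/w4.png");hsv=cv2.cvtColor(im,cv2.COLOR_BGR2HSV)
m=((hsv[...,0]<8)|(hsv[...,0]>172))&(hsv[...,1]>150)
n,l,s,c=cv2.connectedComponentsWithStats(m.astype(np.uint8))
Rw=R.from_quat([*st["tcp_rot"][1:],st["tcp_rot"][0]]).as_matrix();print(Rw)
for i in range(1,n):
    if s[i,4]>300:
        X=onz("wrist",c[i],.062+.0407,st);print(s[i],c[i],X)
        j=X
        if 270<c[i][0]<370 and 250<c[i][1]<340:
            print("to cup tool",Rw.T@(np.array([.5507,.0915,X[2]])-X))
E
```

```text
[[-0.99497975 -0.10003296  0.0029503 ]
 [-0.10002905  0.99498347  0.00144493]
 [-0.00308004  0.00114256 -0.9999946 ]]
[  141    16   131   138 13929] [205.86337856  85.14975949] [0.40609249 0.23199243 0.1027    ]
[ 271  262   94   95 7068] [317.39841539 309.63426712] [0.49441002 0.28277262 0.1027    ]
to cup tool [-3.68745731e-02 -1.95943946e-01 -1.10303160e-04]
[308 397  57  15 373] [334.39946381 403.49865952] [0.54578563 0.29648811 0.1027    ]
```

```bash
python3 -m crank '[0,0,-15,0,-2,-10,-30,0,-7,-40,-32,0,-14,-78,-32,0,-22,-118,-32,0,-29,-155,-32,0,-34,-182,-32,0,-36,-194,-32,0,-36,-196,-32,0,-36,-196,-32,0]'
python3 - <<'E'
from h import *
st=sensors.state();print(repr(st))
for n in("wrist","side","top"):
    im=capture(n);cv2.imwrite(f"pics/{n}5.png",im[:,:,::-1])
E
```

```text
t: 7.4
position: [0.5505, 0.0924, 0.0992]
tcp_rot: [0.0, -0.05, 0.999, 0.0]
wrist_force: [0.4, -0.1, -1.9]
grip_width: 0.484
{'t': 7.4, 'q': array([ 1.00682471e-01,  4.24563886e-01,  1.60880438e+00,  1.65586137e-04,
        1.10806459e+00, -1.57027628e+00]), 'qvel': array([ 0.021617  ,  0.00367116,  0.00272085,  0.00122119, -0.00305042,
        0.00459175]), 'tau': array([-1.68158658e+00, -5.89116526e+01, -3.34747660e+01, -6.88048429e-02,
        3.12590462e-03, -1.30875804e-01]), 'position': array([0.55049738, 0.09244031, 0.09923973]), 'tcp_rot': array([ 7.60522807e-05, -5.00233749e-02,  9.98748041e-01,  7.80357869e-05]), 'wrist_force': array([ 0.42480949, -0.1284224 , -1.88785381]), 'moment': array([ 0.0188508 ,  0.03495493, -0.0669994 ]), 'grip_width': 0.48351733820156145}
```

View pics/wrist5.png

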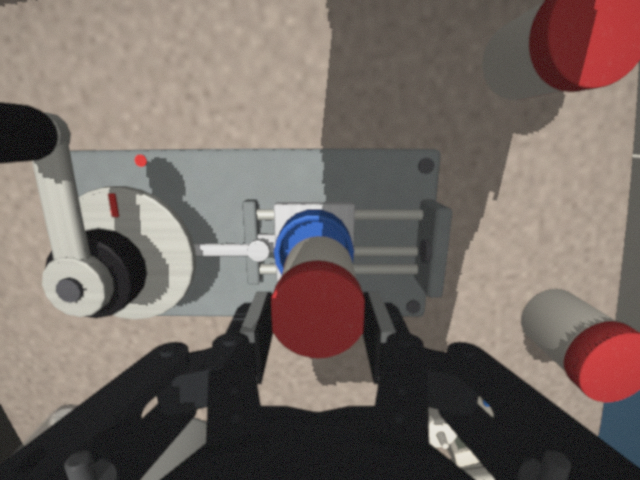

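View pics/side5.png

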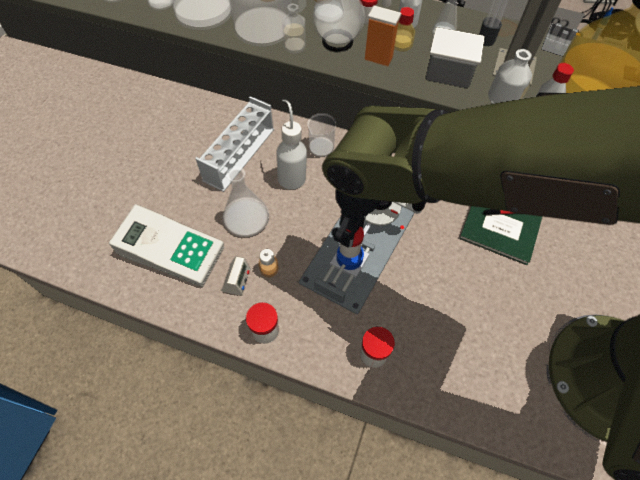

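View pics/top5.png

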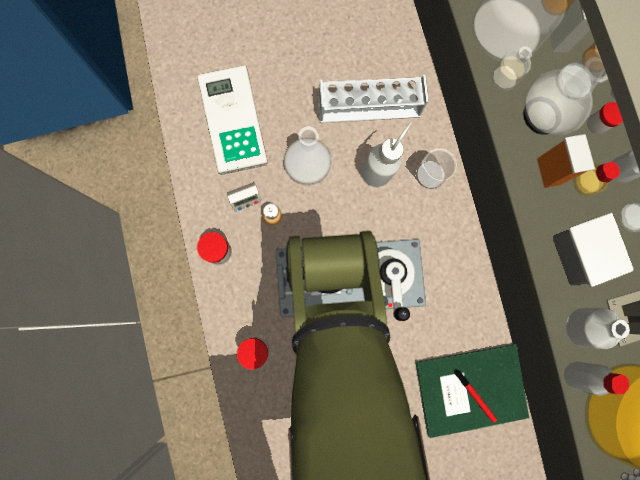

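In the wrist view the jar is over the cup: lid at (318,309), visible part of the cup rim at (315,240). I'll overlay the predicted rim, hub and knob circles to check the poses.

```bash
cat > ov.py <<'E'
from h import *
st=dict(position=np.array([0.55049738,0.09244031,0.09923973]),tcp_rot=np.array([7.60522807e-05,-5.00233749e-02,9.98748041e-01,7.80357869e-05]))
im=cv2.imread("pics/wrist5.png")
ty=np.array([-.1008,.9949]);xs=np.array([.9949,.1008])
ax=np.array([.5637,-.0384])
k=3;big=cv2.resize(im[130:380,30:380],None,fx=2.2,fy=2.2,interpolation=cv2.INTER_CUBIC)
def circ(c,r,z,col):
    a=np.linspace(0,6.28,80);P=np.c_[c[0]+r*np.cos(a),c[1]+r*np.sin(a),0*a+z]
    for q in proj("wrist",P,st): cv2.circle(big,(int((q[0]-30+.5)*2.2),int((q[1]-130+.5)*2.2)),1,col,-1)
cup=ax+.13*ty
circ(cup,.028,.048,(0,255,255));circ(cup,.024,.048,(0,255,255))
circ(ax,.012,.105,(0,255,0));circ(ax-.08*xs,.0125,.149,(255,0,255));circ(ax-.08*xs,.0125,.107,(255,0,255))
jar=np.array([.5505-.0008,.0924-.0008]);circ(jar,.0225,.062+.0707,(255,255,0));circ(jar,.021,.0707,(255,255,0))
for sx in(-.07,.07):
  for sy in(-.075,.225):
    p=ax+sx*xs+sy*ty;q=proj("wrist",[p[0],p[1],.012],st)[0];cv2.circle(big,(int((q[0]-30+.5)*2.2),int((q[1]-130+.5)*2.2)),3,(0,0,255),1)
cv2.imwrite("pics/ov5.png",big)
E
python3 ov.py
```

```text
(no output)
```

View pics/ov5.png

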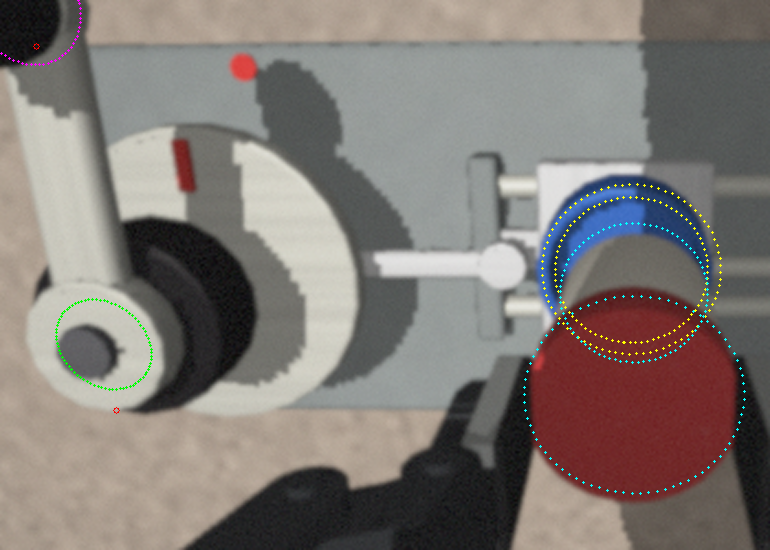

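```bash
python3 -m crank '[0,-1,8,0,0.5,-1.2,16,0,0.5,-1.2,21,0,0.5,-1.2,23,0,0.5,-1.2,24,0]'; python3 -m crank '[0,0,1,0,0,0,2,0,0,0,2.5,0]'
```

```text
t: 8.05
position: [0.5501, 0.0909, 0.0745]
tcp_rot: [-0.0, -0.05, 0.999, -0.0]
wrist_force: [-0.6, -0.2, -1.4]
grip_width: 0.484
t: 8.35
position: [0.5503, 0.0908, 0.0725]
tcp_rot: [0.0, -0.05, 0.999, 0.0]
wrist_force: [-0.6, 0.8, -2.4]
grip_width: 0.486
```

The jar's underside is about 4 mm below the rim with no contact force, so it's going in. I'll continue down.

```bash
python3 -m crank '[0,0,4,0,0,0,8,0,0,0,12,0,0,0,15,0,0,0,16.5,0]'; python3 -m crank '[0,0,0.7,0,0,0,1.4,0,0,0,1.8,0,0,0,1.8,0]'
```

```text
t: 8.85
position: [0.5501, 0.0908, 0.0554]
tcp_rot: [-0.0, -0.05, 0.999, -0.0]
wrist_force: [-0.8, -0.3, -0.9]
grip_width: 0.489
t: 9.25
position: [0.5505, 0.0909, 0.0545]
tcp_rot: [0.0, -0.05, 0.999, 0.0]
wrist_force: [0.4, 0.2, 2.6]
grip_width: 0.486
```

It's on the floor: TCP at 0.0545 against 0.0544 expected, with +2.6 N. I'll release and rise.

```bash
python3 -m crank '[0,0,0,0,0,0,0,0,0,0,0,0,0,0,0,0,0,0,0,0]' 68; python3 -m crank '[0,0,-15,0,0,0,-45,0,0,0,-80,0,0,0,-110,0,0,0,-120,0]'
python3 - <<'E'
from h import *
st=sensors.state();print(repr(st))
im=capture("wrist");cv2.imwrite(f"pics/wrist6.png",im[:,:,::-1])
E
```

```text
t: 9.75
position: [0.5502, 0.0909, 0.0541]
tcp_rot: [-0.0, -0.05, 0.999, 0.0]
wrist_force: [-0.3, -0.5, 0.5]
grip_width: 0.795
t: 10.25
position: [0.5512, 0.091, 0.1773]
tcp_rot: [0.002, -0.05, 0.999, 0.0]
wrist_force: [0.3, -0.7, -0.8]
grip_width: 0.8
{'t': 10.25, 'q': array([ 9.80121698e-02,  3.38827271e-01,  1.53309203e+00, -2.82939425e-05,
        1.26510918e+00, -1.57305485e+00]), 'qvel': array([ 0.00086761, -0.05008122, -0.06756151, -0.00049765,  0.16387444,
        0.00076258]), 'tau': array([-7.81660492e-03, -5.54289293e+01, -3.51302433e+01, -1.65315632e-03,
        3.10180262e-01,  9.38209928e-05]), 'position': array([0.55121586, 0.09096865, 0.17730003]), 'tcp_rot': array([ 2.28011525e-03, -5.01184388e-02,  9.98740674e-01,  9.57318642e-05]), 'wrist_force': array([ 0.26623922, -0.6609348 , -0.83687471]), 'moment': array([-0.02409255,  0.01277144, -0.06767675]), 'grip_width': 0.8001371369995597}
```

View pics/wrist6.png

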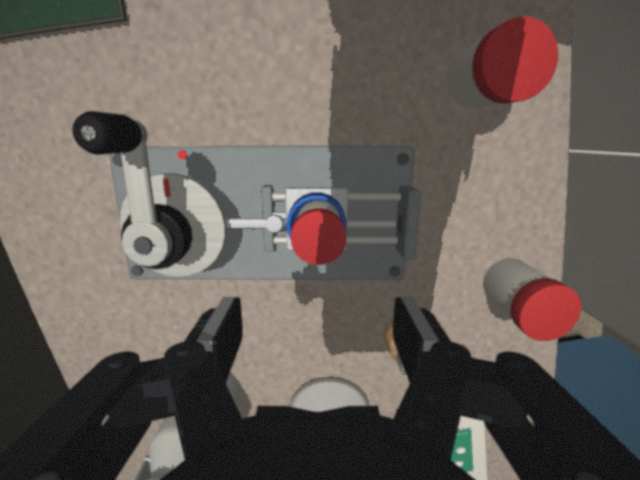

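The jar stands in the cup, lid at (318,237). The crank is still home: knob top at (90,131), hub at (144,245). I'll move over the knob to locate it.

```bash
python3 -m crank '[5,-8,-10,0,21,-34,-25,0,40,-65,-35,0,59,-96,-40,0,75,-122,-40,0,80,-130,-40,0,80,-130,-40,0]' 60
python3 - <<'E'
from h import *
st=sensors.state();print(repr(st))
im=capture("wrist");cv2.imwrite(f"pics/wrist7.png",im[:,:,::-1])
E
```

```text
t: 11.0
position: [0.483, -0.0474, 0.2134]
tcp_rot: [-0.001, -0.049, 0.999, 0.0]
wrist_force: [0.4, 0.6, -0.8]
grip_width: 0.702
{'t': 11.0, 'q': array([-1.73273043e-01,  1.47910650e-01,  1.68426325e+00,  6.63144600e-06,
        1.31074007e+00, -1.84229171e+00]), 'qvel': array([ 0.0436846 ,  0.01567636, -0.02338834,  0.00524645,  0.00121426,
        0.0283048 ]), 'tau': array([-2.03180708e+00, -4.59995055e+01, -3.53248322e+01, -1.19595062e-01,
        1.56490848e-02, -4.70465776e-01]), 'position': array([ 0.48295166, -0.04737201,  0.21341845]), 'tcp_rot': array([-6.43680141e-04, -4.90905676e-02,  9.98794113e-01,  1.48836211e-04]), 'wrist_force': array([ 0.40599979,  0.64994544, -0.78541842]), 'moment': array([ 0.08361366, -0.01728957,  0.00382974]), 'grip_width': 0.7021373459038094}
```

View pics/wrist7.png

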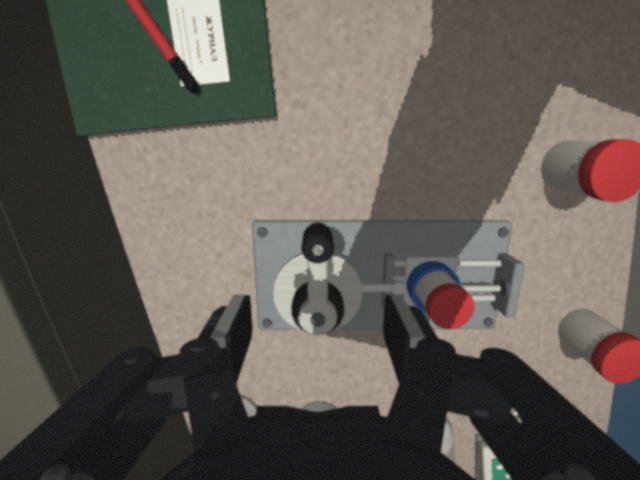

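```bash
python3 - <<'E'
from h import *
st=dict(position=np.array([0.48295166,-0.04737201,0.21341845]),tcp_rot=np.array([-6.4368e-04,-4.90905676e-02,9.98794113e-01,1.488e-04]))
im=cv2.imread("pics/wrist7.png")
K=4;big=cv2.resize(im[215:340,230:400],None,fx=K,fy=K,interpolation=cv2.INTER_CUBIC)
cv2.imwrite("pics/w7c.png",big)
ty=np.array([-.1008,.9949]);xs=np.array([.9949,.1008]);ax=np.array([.5637,-.0384])
def circ(c,r,z,col):
    a=np.linspace(0,6.28,60);P=np.c_[c[0]+r*np.cos(a),c[1]+r*np.sin(a),0*a+z]
    for q in proj("wrist",P,st): cv2.circle(big,(int((q[0]-230+.5)*K),int((q[1]-215+.5)*K)),1,col,-1)
circ(ax-.08*xs,.0125,.149,(255,0,255));circ(ax-.08*xs,.0125,.107,(0,255,255));circ(ax,.0125,.107,(0,255,0))
cv2.imwrite("pics/ov7.png",big)
E
```

```text
(no output)
```

View pics/ov7.png

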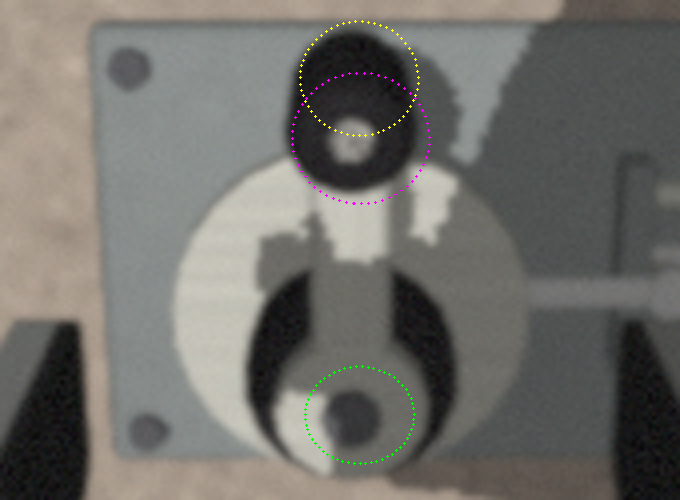

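The knob is centred at about (318,250) full-image and the hub lines up below it at (318,319). The yaw is right, and the knob is about 1.3 mm lower in y than predicted. I'll check clearance to the tall wash bottle before cranking.

```bash
python3 - <<'E'
import cv2
t=cv2.imread("pics/top0.png");s=cv2.imread("pics/side0.png")
a=cv2.resize(t[110:210,340:470],None,fx=3,fy=3);b=cv2.resize(s[90:210,250:350],None,fx=3,fy=3)
import numpy as np
o=np.zeros((360,700,3),np.uint8);o[:300,:390]=a;o[:360,395:695]=b;cv2.imwrite("pics/wash.png",o)
E
```

```text
(no output)
```

View pics/wash.png

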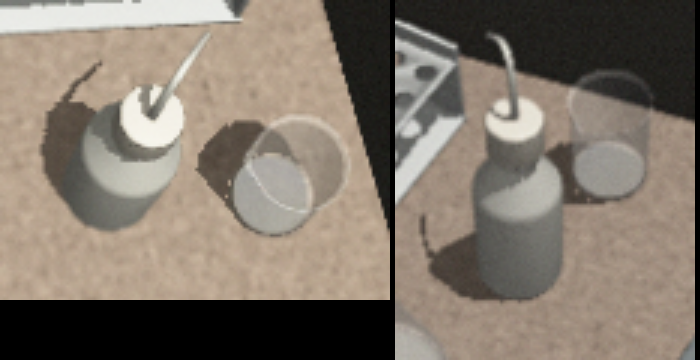

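```bash
python3 - <<'E'
from h import *
print("cap",tri(ray("top",(391,148.3)),ray("side",(290,129.3))))
print("base side",onz("side",(291.5,179),0.0))
print("spout",tri(ray("top",(409,122)),ray("side",(281,102))))
E
```

```text
cap (array([ 0.78015828, -0.01970563,  0.16668244]), [np.float64(0.0006789667304041275), np.float64(0.0006789667304039347)])
base side [ 0.78057631 -0.01456919  0.        ]
spout (array([ 0.82054799, -0.0463634 ,  0.19769967]), [np.float64(0.00022347801452030257), np.float64(0.0002234780145204052)])
```

The wash bottle's near side is at x≈0.75 and the gripper reaches at most about 0.70, so it clears. I'll go down on the knob and grip.

```bash
python3 -m crank '[-1,0,15,0,-1,0,40,0,-1,0,70,0,-1,0,90,0,-1,0,99,0,-1,0,100,0,-1,0,100,0]'; python3 -m crank '[0,0,0,0,0,0,0,0,0,0,0,0,0,0,0,0,0,0,0,0,0,0,0,0,0,0,0,0,0,0,0,0,0,0,0,0]' 5
python3 - <<'E'
from h import *
st=sensors.state();print(repr(st))
im=capture("wrist");cv2.imwrite(f"pics/wrist8.png",im[:,:,::-1])
st=sensors.state();print(st["t"],st["wrist_force"],st["position"])
E
```

```text
t: 11.75
position: [0.4851, -0.046, 0.1146]
tcp_rot: [0.0, -0.05, 0.999, -0.0]
wrist_force: [0.8, 1.0, 1.2]
grip_width: 0.702
t: 12.65
position: [0.485, -0.0466, 0.1151]
tcp_rot: [0.001, -0.05, 0.999, -0.0]
wrist_force: [-1.5, 0.4, 7.7]
grip_width: 0.232
{'t': 12.65, 'q': array([-1.70862155e-01,  2.57891022e-01,  1.79606245e+00, -1.48847001e-04,
        1.08602489e+00, -1.84168243e+00]), 'qvel': array([-0.00018446, -0.00080294, -0.00015799, -0.00041689, -0.00093997,
       -0.00052566]), 'tau': array([ 2.02459982e-01, -4.48375082e+01, -3.05701447e+01,  1.21028116e-01,
       -4.08757310e-01,  1.08797117e-04]), 'position': array([ 0.48504443, -0.04658731,  0.11505547]), 'tcp_rot': array([ 7.73102708e-04, -5.00256948e-02,  9.98747603e-01, -2.41107240e-04]), 'wrist_force': array([-1.51888342,  0.3745319 ,  7.67008747]), 'moment': array([ 0.00062354,  0.28488849, -0.03364601]), 'grip_width': 0.23164106318998867}
12.7 [-0.81494447 -0.58829762  6.97662982] [ 0.48506015 -0.04656712  0.11506899]
```

View pics/wrist8.png

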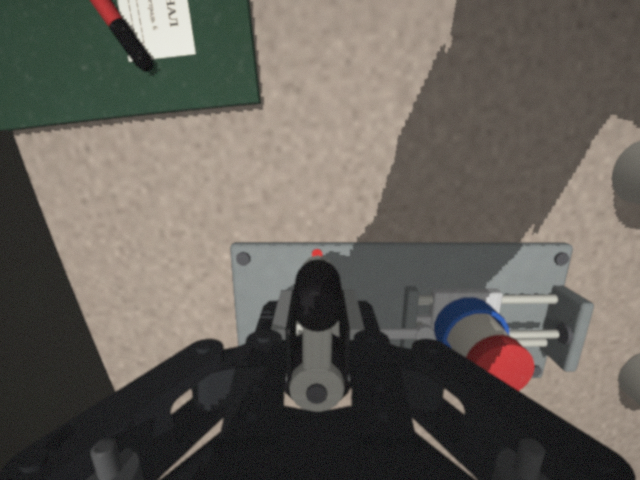

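```bash
python3 -m crank '[0,0,0,0,0,0,0,0,0,0,0,0]'; python3 - <<'E'
import cv2
im=cv2.imread("pics/wrist8.png");cv2.imwrite("pics/w8c.png",cv2.resize(im[240:420,240:400],None,fx=4,fy=4,interpolation=cv2.INTER_CUBIC)[:600])
E
```

```text
t: 13.0
position: [0.485, -0.0466, 0.1151]
tcp_rot: [0.001, -0.05, 0.999, -0.0]
wrist_force: [-1.6, -1.0, 6.1]
grip_width: 0.228
```

View pics/w8c.png

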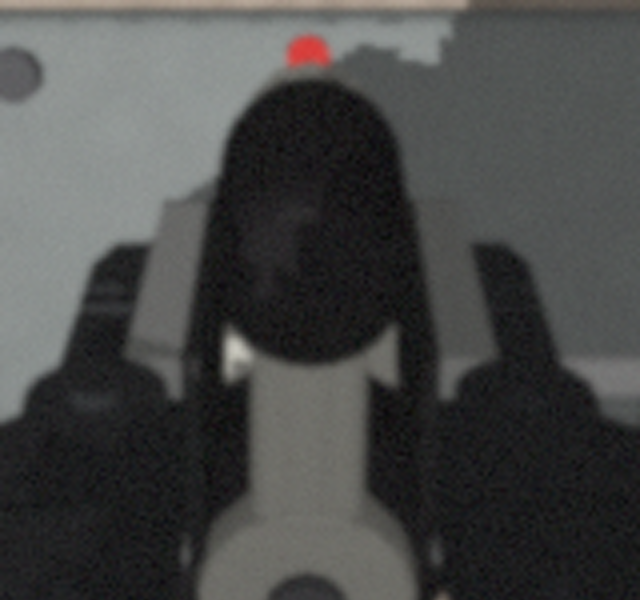

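The knob is gripped and the opening is stable. I'll write a feed-forward plus particle-filter planner that only suggests the next rows, and test it offline first.

```bash
cat > plan.py <<'E'
import numpy as np,pickle
N=3000;W=1.05;END=4*np.pi
def spring(p,P):return 18*(.02*(1-np.cos(p))+P)*np.sin(p)
def speed(net):return np.where(net>.06,(net-.06)/.3,np.where(net<-.06,(net+.06)/.3,0))
class Est:
    def __init__(s):
        s.r=np.random.default_rng(0);s.phi=np.zeros(N);s.P=s.r.uniform(.005,.025,N);s.th=0.;s.cmd=np.zeros(2);s.c=np.array([-80.,0.]);s.pend=None;s.w=0.;s.log=[]
    def predict(s,ths):  # knob angles at row ends
        a=s.th
        for b in ths:
            nz=s.r.normal(0,.04,N)
            for k in range(10):
                th=a+(b-a)*(k+.5)/10
                s.phi=s.phi+.01*speed(th-s.phi-spring(s.phi,s.P)+nz)
            a=b
        s.th=a
    def update(s,give,thm,sig=.06):
        w=-.5*((thm-s.phi-give)/sig)**2;w=np.exp(w-w.max());w/=w.sum()
        i=s.r.choice(N,N,p=w);s.phi=s.phi[i]+s.r.normal(0,.004,N);s.P=np.clip(s.P[i]+s.r.normal(0,.0003,N),.005,.025)
    def plan(s,n):
        p=s.phi.mean();P=s.P.mean();out=[];th=s.th;w=s.w
        for k in range(n):
            rem=END-p
            wt=W if rem>.8 else max(0,1.4*rem)
            w=min(wt,w+.25)
            p2=min(p+w*.1,END) if rem>0 else p
            g=.06+.3*w+spring(p2,P)
            if rem<.12: g=0;p2=END
            t=np.clip(p2+np.clip(g,-1.2,1.32),th-.22,th+.28)
            out.append(t);th=t;p=p+w*.1 if rem>0 else p
        s.w=w
        return out
    def rows(s,ths):  # rounded mm, relative to current command
        return [np.round(s.c+80*np.array([np.cos(t),np.sin(t)])-s.cmd,0) for t in ths]
    def ang(s,pos):
        d=np.asarray(pos)-s.c;a=np.arctan2(d[1],d[0]);return a+2*np.pi*np.round((s.th-a)/(2*np.pi))
E
cat > simt.py <<'E'
from plan import *
rng=np.random.default_rng(5)
for P in(.006,.012,.018,.024):
  for J in(.001,.01):
    for bias in (0,.06):
      e=Est();phi=0.;w=0.;th=0.;W_=[];G=[];n=0
      while n<200:
        ths=e.plan(4);rows=e.rows(ths);c0=e.cmd.copy();act=[]
        for r in rows:
            act.append(e.ang(c0+r)); 
            b=act[-1]
            for k in range(100):
                t=th+(b-th)*(k+.5)/100
                net=t-phi-spring(phi,P)-.3*w-.06*np.tanh(w/.01)
                w+=net/J*.001;phi+=w*.001
                if .8<phi<11.77:W_.append(w)
                G.append(t-phi)
            th=b;n+=1
        e.cmd=c0+rows[-1]
        e.predict(act);e.update(th-phi+bias+rng.normal(0,.05),th)
        if phi>12.3 and abs(w)<.01 and n>130:break
      print(P,J,bias,"w",round(min(W_),2),round(max(W_),2),"give",round(min(G),2),round(max(G),2),"end",round(phi,2),n/10,"P",round(e.P.mean(),4))
E
time python3 simt.py
```

```text
0.006 0.001 0 w 1.01 1.14 give -0.19 0.94 end 12.54 14.8 P 0.0065
0.006 0.001 0.06 w 0.89 1.17 give -0.23 0.96 end 12.55 15.6 P 0.0069
0.006 0.01 0 w 1.04 1.13 give -0.19 0.95 end 12.53 14.4 P 0.0062
0.006 0.01 0.06 w 0.84 1.18 give -0.22 0.95 end 12.53 14.8 P 0.0069
0.012 0.001 0 w 1.03 1.1 give -0.29 1.04 end 12.53 14.4 P 0.0122
0.012 0.001 0.06 w 0.87 1.13 give -0.32 1.05 end 12.53 14.4 P 0.0104
0.012 0.01 0 w 1.0 1.13 give -0.29 1.04 end 12.53 14.4 P 0.0132
0.012 0.01 0.06 w 0.82 1.15 give -0.33 1.06 end 12.53 14.4 P 0.0124
0.018 0.001 0 w 1.01 1.14 give -0.39 1.14 end 12.53 14.0 P 0.0172
0.018 0.001 0.06 w 0.92 1.12 give -0.42 1.14 end 12.53 14.4 P 0.017
0.018 0.01 0 w 0.99 1.08 give -0.39 1.14 end 12.53 14.4 P 0.0175
0.018 0.01 0.06 w 0.86 1.15 give -0.42 1.15 end 12.53 14.4 P 0.018
0.024 0.001 0 w 0.98 1.1 give -0.49 1.24 end 12.53 14.0 P 0.0235
0.024 0.001 0.06 w 0.9 1.11 give -0.51 1.24 end 12.53 14.4 P 0.0238
0.024 0.01 0 w 1.01 1.13 give -0.49 1.24 end 12.54 14.4 P 0.0228
0.024 0.01 0.06 w 0.97 1.08 give -0.51 1.24 end 12.53 14.4 P 0.0236
real	0m12.369s
user	0m10.870s
sys	0m0.137s
```

The simulated loop holds 0.82–1.18 rad/s for every preload tried, with J at two guessed values and with force bias. Now the runner for the real arm.

```bash
cat > step.py <<'E'
import sys,os,pickle,numpy as np
from plan import *
from station import sensors
n=int(sys.argv[1]) if len(sys.argv)>1 else 4
st=sensors.state()
TX=np.array([-.99499,-.0999]);TY=np.array([-.0999,.99499])
tl=lambda v:np.array([v[:2]@TX,v[:2]@TY])
if not os.path.exists("e.pkl"):
    e=Est();e.S0=st["position"][:2].copy();e.F0=np.array([.3,.1])
else:
    e=pickle.load(open("e.pkl","rb"))
    rows=e.pend;act=[e.ang(e.cmd+rows[0])]
    for r in rows[1:]:
        d=e.cmd+r-e.c;a=np.arctan2(d[1],d[0]);act.append(a+2*np.pi*np.round((act[-1]-a)/(2*np.pi)))
    e.cmd=e.cmd+rows[-1]
    thc=act[-1];e.predict(act)
    pos=tl(st["position"][:2]-e.S0)*1000;thm=e.ang(pos)
    F=tl(st["wrist_force"][:2]-e.F0)
    give=-(F@[-np.sin(thm),np.cos(thm)])/12.5;rad=F@[np.cos(thm),np.sin(thm)]
    pr=e.phi.mean();ph0=pr
    e.update(give,thm)
    p=e.phi.mean();P=e.P.mean()
    print("t %.2f thcmd %.3f thm %.3f r %.1f | give meas %.2f pred %.2f | rad %.1f Fz %.1f | phi %.3f w %.2f P %.1f+-%.1f mm grip %.3f"%(st["t"],thc,thm,np.linalg.norm(pos-e.c),give,thm-pr,rad,st["wrist_force"][2],p,float(speed(e.th-p-spring(p,P))),P*1e3,e.P.std()*1e3,st["grip_width"]))
ths=e.plan(n);e.pend=e.rows(ths)
print("next th",np.round(ths,2));print("ROWS "+",".join("%d,%d,0,0"%tuple(r) for r in e.pend))
pickle.dump(e,open("e.pkl","wb"))
E
rm -f e.pkl; python3 step.py 4
```

```text
next th [0.17 0.31 0.48 0.68]
ROWS -1,13,0,0,-4,24,0,0,-9,37,0,0,-18,50,0,0
```

```bash
python3 -m crank '[-1,13,0,0,-4,24,0,0,-9,37,0,0,-18,50,0,0]'; python3 step.py 3
```

```text
t: 13.4
position: [0.4978, 0.005, 0.115]
tcp_rot: [0.001, -0.05, 0.999, -0.001]
wrist_force: [-1.0, -7.4, 5.4]
grip_width: 0.235
t 13.40 thcmd 0.679 thm 0.678 r 79.8 | give meas 0.56 pred 0.45 | rad -3.0 Fz 5.4 | phi 0.224 w 1.09 P 16.2+-5.7 mm grip 0.235
next th [0.8  0.95 1.09]
ROWS -7,8,0,0,-15,15,0,0,-25,21,0,0
```

```bash
python3 -m crank '[-7,8,0,0,-15,15,0,0,-25,21,0,0]'; python3 step.py 3
```

```text
t: 13.7
position: [0.5208, 0.028, 0.115]
tcp_rot: [0.001, -0.05, 0.999, -0.001]
wrist_force: [-2.3, -7.7, 7.5]
grip_width: 0.235
t 13.70 thcmd 1.090 thm 1.089 r 79.7 | give meas 0.52 pred 0.54 | rad -5.1 Fz 7.5 | phi 0.550 w 1.03 P 15.4+-5.5 mm grip 0.235
next th [1.24 1.39 1.55]
ROWS -11,5,0,0,-23,8,0,0,-35,9,0,0
```

```bash
python3 -m crank '[-11,5,0,0,-23,8,0,0,-35,9,0,0]'; python3 step.py 3
```

```text
t: 14.0
position: [0.5545, 0.0404, 0.115]
tcp_rot: [-0.0, -0.05, 0.999, -0.001]
wrist_force: [-7.5, -6.4, 8.4]
grip_width: 0.231
t 14.00 thcmd 1.546 thm 1.543 r 79.7 | give meas 0.69 pred 0.67 | rad -5.5 Fz 8.4 | phi 0.863 w 1.02 P 16.1+-4.9 mm grip 0.231
next th [1.71 1.87 2.03]
ROWS -13,-1,0,0,-25,-4,0,0,-37,-8,0,0
```

```bash
python3 -m crank '[-13,-1,0,0,-25,-4,0,0,-37,-8,0,0]'; python3 step.py 3
```

```text
t: 14.3
position: [0.5916, 0.0366, 0.1149]
tcp_rot: [-0.001, -0.05, 0.999, -0.0]
wrist_force: [-12.5, -4.4, 11.1]
grip_width: 0.229
t 14.30 thcmd 2.023 thm 2.016 r 79.8 | give meas 0.84 pred 0.83 | rad -8.6 Fz 11.1 | phi 1.177 w 1.02 P 16.5+-4.0 mm grip 0.229
next th [2.19 2.34 2.49]
ROWS -11,-7,0,0,-21,-15,0,0,-29,-24,0,0
```

The force model agrees with the readings. Radial force is building on the knob (−8.6 N), so I'll pull the path centre in by about 1 mm.

```bash
cat > recen.py <<'E'
import sys,pickle,numpy as np
from plan import *
e=pickle.load(open("e.pkl","rb"));e.c=e.c+np.array([float(sys.argv[1]),float(sys.argv[2])])
n=len(e.pend);e.pend=e.rows(e.plan(n));print(e.c,"ROWS "+",".join("%d,%d,0,0"%tuple(r) for r in e.pend));pickle.dump(e,open("e.pkl","wb"))
E
python3 recen.py 1 -0.7
```

```text
[-79.   -0.7] ROWS -10,-8,0,0,-20,-15,0,0,-28,-24,0,0
```

```bash
python3 -m crank '[-10,-8,0,0,-20,-15,0,0,-28,-24,0,0]'; python3 step.py 3
```

```text
t: 14.6
position: [0.622, 0.0167, 0.115]
tcp_rot: [-0.0, -0.05, 0.999, 0.001]
wrist_force: [-9.7, 8.0, 8.3]
grip_width: 0.228
t 14.60 thcmd 2.491 thm 2.476 r 80.9 | give meas 1.01 pred 0.98 | rad -1.7 Fz 8.3 | phi 1.482 w 1.03 P 17.5+-3.3 mm grip 0.228
next th [2.64 2.78 2.91]
ROWS -6,-10,0,0,-11,-20,0,0,-14,-30,0,0
```

```bash
python3 -m crank '[-6,-10,0,0,-11,-20,0,0,-14,-30,0,0]'; python3 step.py 3
```

```text
t: 14.9
position: [0.6395, -0.0111, 0.1151]
tcp_rot: [0.0, -0.051, 0.999, 0.001]
wrist_force: [-3.6, 14.7, 6.8]
grip_width: 0.228
t 14.90 thcmd 2.906 thm 2.884 r 80.8 | give meas 1.21 pred 1.09 | rad 1.5 Fz 6.8 | phi 1.754 w 1.04 P 20.5+-2.6 mm grip 0.228
next th [3.03 3.14 3.24]
ROWS -2,-10,0,0,-2,-19,0,0,-2,-26,0,0
```

```bash
python3 -m crank '[-2,-10,0,0,-2,-19,0,0,-2,-26,0,0]'; python3 step.py 3
```

```text
t: 15.2
position: [0.6445, -0.0366, 0.1152]
tcp_rot: [0.001, -0.051, 0.999, 0.001]
wrist_force: [0.7, 14.3, 4.7]
grip_width: 0.232
t 15.20 thcmd 3.233 thm 3.208 r 80.9 | give meas 1.13 pred 1.13 | rad 0.8 Fz 4.7 | phi 2.071 w 1.03 P 20.7+-2.3 mm grip 0.232
next th [3.32 3.39 3.44]
ROWS 1,-7,0,0,2,-12,0,0,4,-16,0,0
```

```bash
python3 -m crank '[1,-7,0,0,2,-12,0,0,4,-16,0,0]'; python3 step.py 3
```

```text
t: 15.5
position: [0.6429, -0.0531, 0.1153]
tcp_rot: [0.002, -0.05, 0.999, 0.001]
wrist_force: [13.3, 11.4, 0.6]
grip_width: 0.232
t 15.50 thcmd 3.439 thm 3.413 r 80.3 | give meas 1.07 pred 1.03 | rad 10.9 Fz 0.6 | phi 2.369 w 1.03 P 21.4+-1.9 mm grip 0.232
next th [3.49 3.51 3.53]
ROWS 1,-4,0,0,1,-6,0,0,2,-7,0,0
```

Radial force is now outward (+10.9 N), so the centre needs to move the other way in x and further along −y.

```bash
python3 recen.py -0.8 -0.8
```

```text
[-79.8  -1.5] ROWS 0,-4,0,0,1,-7,0,0,1,-8,0,0
```

```bash
python3 -m crank '[0,-4,0,0,1,-7,0,0,1,-8,0,0]'; python3 step.py 3
```

```text
t: 15.8
position: [0.6418, -0.0612, 0.1151]
tcp_rot: [0.001, -0.05, 0.999, 0.001]
wrist_force: [0.3, 12.2, 4.5]
grip_width: 0.226
t 15.80 thcmd 3.532 thm 3.509 r 80.0 | give meas 0.94 pred 0.82 | rad -3.2 Fz 4.5 | phi 2.645 w 1.03 P 22.8+-1.4 mm grip 0.226
next th [3.55 3.55 3.54]
ROWS 1,-1,0,0,1,-1,0,0,0,0,0,0
```

```bash
python3 -m crank '[1,-1,0,0,1,-1,0,0,0,0,0,0]'; python3 step.py 2
```

```text
t: 16.1
position: [0.6417, -0.0616, 0.1151]
tcp_rot: [0.001, -0.05, 0.999, 0.001]
wrist_force: [-0.4, 8.9, 5.7]
grip_width: 0.234
t 16.10 thcmd 3.532 thm 3.513 r 80.0 | give meas 0.67 pred 0.55 | rad -3.0 Fz 5.7 | phi 2.918 w 1.01 P 23.6+-1.1 mm grip 0.234
next th [3.53 3.52]
ROWS 0,0,0,0,0,1,0,0
```

```bash
python3 -m crank '[0,0,0,0,0,1,0,0]'; python3 step.py 2
```

```text
t: 16.3
position: [0.6416, -0.0608, 0.1151]
tcp_rot: [0.001, -0.05, 0.999, 0.001]
wrist_force: [2.8, 5.9, 3.7]
grip_width: 0.234
t 16.30 thcmd 3.520 thm 3.504 r 79.8 | give meas 0.50 pred 0.38 | rad 0.9 Fz 3.7 | phi 3.084 w 1.03 P 24.0+-0.9 mm grip 0.234
next th [3.51 3.49]
ROWS 0,1,0,0,-1,2,0,0
```

```bash
sed -i 's/thc=act\[-1\];e.predict(act)/thc=act[-1];off=getattr(e,"off",0.);OFF=1/; s/thm=e.ang(pos)$/thm=e.ang(pos) if False else 0/' step.py
python3 - <<'E'
s=open("step.py").read()
s=s.replace('thc=act[-1];off=getattr(e,"off",0.);OFF=1\n','thc=act[-1]\n')
s=s.replace('thm=e.ang(pos) if False else 0\n','d=pos-e.c;thm=np.arctan2(d[1],d[0]);thm+=2*np.pi*np.round((thc-thm)/(2*np.pi))\n    e.predict([a+(thm-thc) for a in act]);e.off=thm-thc\n')
s=s.replace('e.update(give,thm)','e.update(give,thm,.045)')
s=s.replace('ths=e.plan(n);e.pend=e.rows(ths)','ths=e.plan(n);e.pend=e.rows([a-.7*getattr(e,"off",0.) for a in ths])')
open("step.py","w").write(s)
E
sed -n 10,32p step.py; python3 -m crank '[0,1,0,0,-1,2,0,0]'; python3 step.py 2
```

```text
else:
    e=pickle.load(open("e.pkl","rb"))
    rows=e.pend;act=[e.ang(e.cmd+rows[0])]
    for r in rows[1:]:
        d=e.cmd+r-e.c;a=np.arctan2(d[1],d[0]);act.append(a+2*np.pi*np.round((act[-1]-a)/(2*np.pi)))
    e.cmd=e.cmd+rows[-1]
    thc=act[-1]
    pos=tl(st["position"][:2]-e.S0)*1000;d=pos-e.c;thm=np.arctan2(d[1],d[0]);thm+=2*np.pi*np.round((thc-thm)/(2*np.pi))
    e.predict([a+(thm-thc) for a in act]);e.off=thm-thc
    F=tl(st["wrist_force"][:2]-e.F0)
    give=-(F@[-np.sin(thm),np.cos(thm)])/12.5;rad=F@[np.cos(thm),np.sin(thm)]
    pr=e.phi.mean();ph0=pr
    e.update(give,thm,.045)
    p=e.phi.mean();P=e.P.mean()
    print("t %.2f thcmd %.3f thm %.3f r %.1f | give meas %.2f pred %.2f | rad %.1f Fz %.1f | phi %.3f w %.2f P %.1f+-%.1f mm grip %.3f"%(st["t"],thc,thm,np.linalg.norm(pos-e.c),give,thm-pr,rad,st["wrist_force"][2],p,float(speed(e.th-p-spring(p,P))),P*1e3,e.P.std()*1e3,st["grip_width"]))
ths=e.plan(n);e.pend=e.rows([a-.7*getattr(e,"off",0.) for a in ths])
print("next th",np.round(ths,2));print("ROWS "+",".join("%d,%d,0,0"%tuple(r) for r in e.pend))
pickle.dump(e,open("e.pkl","wb"))
t: 16.5
position: [0.6423, -0.0591, 0.1151]
tcp_rot: [0.001, -0.05, 0.999, 0.0]
wrist_force: [-1.0, 4.0, 5.5]
grip_width: 0.231
t 16.50 thcmd 3.492 thm 3.482 r 80.0 | give meas 0.28 pred 0.19 | rad -2.2 Fz 5.5 | phi 3.251 w 0.99 P 24.2+-0.8 mm grip 0.231
next th [3.49 3.48]
ROWS 0,0,0,0,0,0,0,0
```

```bash
python3 -m crank '[0,0,0,0,0,0,0,0]'; python3 step.py 2
```

```text
t: 16.7
position: [0.6422, -0.0595, 0.1151]
tcp_rot: [0.001, -0.05, 0.999, -0.0]
wrist_force: [-0.7, 2.6, 6.2]
grip_width: 0.233
t 16.70 thcmd 3.492 thm 3.487 r 80.0 | give meas 0.17 pred 0.03 | rad -1.6 Fz 6.2 | phi 3.396 w 1.07 P 24.3+-0.8 mm grip 0.233
next th [3.48 3.48]
ROWS 0,1,0,0,0,1,0,0
```

```bash
sed -i 's/normal(0,.04,N)/normal(0,.12,N)/' plan.py; python3 -m crank '[0,1,0,0,0,1,0,0]'; python3 step.py 2
```

```text
t: 16.9
position: [0.6422, -0.0591, 0.1151]
tcp_rot: [0.001, -0.05, 0.999, -0.0]
wrist_force: [0.5, -2.0, 5.8]
grip_width: 0.231
t 16.90 thcmd 3.480 thm 3.482 r 79.9 | give meas -0.16 pred -0.13 | rad 0.7 Fz 5.8 | phi 3.632 w 1.05 P 24.2+-0.8 mm grip 0.231
next th [3.5  3.53]
ROWS 0,-1,0,0,1,-3,0,0
```

```bash
sed -i 's/normal(0,.12,N)/normal(0,.07,N)/' plan.py; python3 -m crank '[0,-1,0,0,1,-3,0,0]'; python3 step.py 3
```

```text
t: 17.1
position: [0.6413, -0.0625, 0.1151]
tcp_rot: [0.001, -0.05, 0.999, -0.001]
wrist_force: [-0.8, -4.6, 6.2]
grip_width: 0.231
t 17.10 thcmd 3.520 thm 3.526 r 79.9 | give meas -0.39 pred -0.32 | rad 0.2 Fz 6.2 | phi 3.877 w 1.01 P 24.2+-0.8 mm grip 0.231
next th [3.58 3.65 3.72]
ROWS 2,-5,0,0,4,-9,0,0,7,-14,0,0
```

```bash
python3 -m crank '[2,-5,0,0,4,-9,0,0,7,-14,0,0]'; python3 step.py 3
```

```text
t: 17.4
position: [0.6353, -0.0774, 0.115]
tcp_rot: [0.0, -0.05, 0.999, -0.001]
wrist_force: [-4.7, -2.7, 9.1]
grip_width: 0.234
t 17.40 thcmd 3.716 thm 3.728 r 79.9 | give meas -0.39 pred -0.47 | rad -3.2 Fz 9.1 | phi 4.166 w 1.13 P 24.0+-1.0 mm grip 0.234
next th [3.79 3.89 4.01]
ROWS 3,-4,0,0,8,-11,0,0,15,-17,0,0
```

```bash
python3 -m crank '[3,-4,0,0,8,-11,0,0,15,-17,0,0]'; python3 step.py 3
```

```text
t: 17.7
position: [0.6218, -0.0957, 0.115]
tcp_rot: [-0.0, -0.05, 0.999, -0.0]
wrist_force: [-5.8, -1.7, 8.4]
grip_width: 0.229
t 17.70 thcmd 4.001 thm 4.013 r 79.8 | give meas -0.45 pred -0.48 | rad -3.1 Fz 8.4 | phi 4.479 w 1.08 P 23.9+-1.0 mm grip 0.229
next th [4.13 4.27 4.41]
ROWS 8,-6,0,0,17,-11,0,0,28,-16,0,0
```

```bash
python3 -m crank '[8,-6,0,0,17,-11,0,0,28,-16,0,0]'; python3 step.py 3
```

```text
t: 18.0
position: [0.5953, -0.1138, 0.1149]
tcp_rot: [-0.0, -0.05, 0.999, 0.0]
wrist_force: [-7.3, 7.0, 10.2]
grip_width: 0.233
t 18.00 thcmd 4.406 thm 4.417 r 79.8 | give meas -0.34 pred -0.38 | rad -9.3 Fz 10.2 | phi 4.790 w 1.08 P 23.7+-1.1 mm grip 0.233
next th [4.56 4.72 4.88]
ROWS 12,-2,0,0,24,-3,0,0,37,-2,0,0
```

```bash
python3 recen.py 0 1.2
```

```text
[-79.8  -0.3] ROWS 12,-1,0,0,25,-2,0,0,38,-1,0,0
```

```bash
python3 -m crank '[12,-1,0,0,25,-2,0,0,38,-1,0,0]'; python3 step.py 3
```

```text
t: 18.3
position: [0.5579, -0.1192, 0.1151]
tcp_rot: [0.001, -0.05, 0.999, -0.0]
wrist_force: [-0.9, 1.6, 7.0]
grip_width: 0.23
t 18.30 thcmd 4.886 thm 4.894 r 80.5 | give meas -0.10 pred -0.22 | rad -1.4 Fz 7.0 | phi 5.083 w 1.17 P 22.9+-1.4 mm grip 0.230
next th [5.02 5.19 5.35]
ROWS 10,2,0,0,22,7,0,0,34,14,0,0
```

```bash
python3 -m crank '[10,2,0,0,22,7,0,0,34,14,0,0]'; python3 step.py 3
```

```text
t: 18.6
position: [0.5231, -0.108, 0.115]
tcp_rot: [0.001, -0.05, 0.999, -0.0]
wrist_force: [3.1, 4.3, 6.5]
grip_width: 0.233
t 18.60 thcmd 5.349 thm 5.352 r 80.6 | give meas 0.02 pred -0.05 | rad -5.1 Fz 6.5 | phi 5.383 w 1.11 P 22.4+-1.5 mm grip 0.233
next th [5.5  5.66 5.82]
ROWS 9,8,0,0,17,18,0,0,24,29,0,0
```

```bash
python3 -m crank '[9,8,0,0,17,18,0,0,24,29,0,0]'; python3 step.py 3
```

```text
t: 18.9
position: [0.4965, -0.0816, 0.1151]
tcp_rot: [0.001, -0.05, 0.999, -0.001]
wrist_force: [4.9, -0.0, 4.4]
grip_width: 0.234
t 18.90 thcmd 5.822 thm 5.822 r 80.3 | give meas 0.21 pred 0.12 | rad -3.9 Fz 4.4 | phi 5.682 w 1.13 P 21.9+-1.6 mm grip 0.234
next th [5.95 6.11 6.26]
ROWS 4,10,0,0,7,22,0,0,8,34,0,0
```

```bash
python3 -m crank '[4,10,0,0,7,22,0,0,8,34,0,0]'; python3 step.py 3
```

```text
t: 19.2
position: [0.4852, -0.0487, 0.115]
tcp_rot: [0.001, -0.05, 0.999, -0.001]
wrist_force: [1.1, -4.0, 5.8]
grip_width: 0.226
t 19.20 thcmd 6.262 thm 6.261 r 79.9 | give meas 0.34 pred 0.26 | rad -0.3 Fz 5.8 | phi 5.983 w 1.12 P 21.5+-1.5 mm grip 0.226
next th [6.39 6.53 6.68]
ROWS 0,10,0,0,-2,22,0,0,-6,33,0,0
```

One turn is nearly done and everything is even. Second turn, with a small centre trim for the next quadrant.

```bash
python3 -m crank '[0,10,0,0,-2,22,0,0,-6,33,0,0]'; python3 step.py 3; python3 recen.py 0.3 -0.7
```

```text
t: 19.5
position: [0.4881, -0.0152, 0.115]
tcp_rot: [0.001, -0.05, 0.999, -0.001]
wrist_force: [1.2, -5.8, 6.2]
grip_width: 0.231
t 19.50 thcmd 6.684 thm 6.684 r 79.9 | give meas 0.43 pred 0.38 | rad -2.6 Fz 6.2 | phi 6.293 w 1.09 P 21.4+-1.6 mm grip 0.231
next th [6.82 6.96 7.11]
ROWS -5,9,0,0,-12,19,0,0,-20,28,0,0
[-79.5  -1. ] ROWS -5,9,0,0,-11,18,0,0,-19,27,0,0
```

```bash
python3 -m crank '[-5,9,0,0,-11,18,0,0,-19,27,0,0]'; python3 step.py 3
```

```text
t: 19.8
position: [0.5041, 0.0134, 0.115]
tcp_rot: [0.001, -0.05, 0.999, -0.001]
wrist_force: [-0.7, -6.5, 7.3]
grip_width: 0.232
t 19.80 thcmd 7.108 thm 7.106 r 80.2 | give meas 0.45 pred 0.50 | rad -3.6 Fz 7.3 | phi 6.621 w 0.97 P 21.3+-1.6 mm grip 0.232
next th [7.28 7.43 7.59]
ROWS -11,8,0,0,-22,14,0,0,-34,18,0,0
```

```bash
python3 -m crank '[-11,8,0,0,-22,14,0,0,-34,18,0,0]'; python3 step.py 3
```

```text
t: 20.1
position: [0.5358, 0.0353, 0.115]
tcp_rot: [-0.0, -0.05, 0.999, -0.0]
wrist_force: [-7.8, -1.4, 11.7]
grip_width: 0.229
t 20.10 thcmd 7.594 thm 7.591 r 80.2 | give meas 0.65 pred 0.65 | rad 1.5 Fz 11.7 | phi 6.940 w 1.04 P 21.3+-1.6 mm grip 0.229
next th [7.75 7.91 8.08]
ROWS -13,3,0,0,-25,3,0,0,-38,1,0,0
```

```bash
python3 -m crank '[-13,3,0,0,-25,3,0,0,-38,1,0,0]'; python3 step.py 3
```

```text
t: 20.4
position: [0.5734, 0.0403, 0.115]
tcp_rot: [-0.001, -0.05, 0.999, 0.0]
wrist_force: [-9.6, 1.1, 11.7]
grip_width: 0.229
t 20.40 thcmd 8.075 thm 8.068 r 80.4 | give meas 0.80 pred 0.81 | rad -0.1 Fz 11.7 | phi 7.260 w 1.00 P 21.2+-1.5 mm grip 0.229
next th [8.25 8.41 8.57]
ROWS -13,-4,0,0,-25,-10,0,0,-35,-18,0,0
```

```bash
python3 -m crank '[-13,-4,0,0,-25,-10,0,0,-35,-18,0,0]'; python3 step.py 3
```

```text
t: 20.7
position: [0.6101, 0.0265, 0.115]
tcp_rot: [-0.0, -0.05, 0.999, 0.001]
wrist_force: [-8.4, 9.2, 10.0]
grip_width: 0.236
t 20.70 thcmd 8.573 thm 8.561 r 80.5 | give meas 0.98 pred 0.99 | rad 2.5 Fz 10.0 | phi 7.576 w 1.02 P 21.2+-1.5 mm grip 0.236
next th [8.73 8.88 9.02]
ROWS -9,-9,0,0,-16,-19,0,0,-21,-29,0,0
```

```bash
python3 -m crank '[-9,-9,0,0,-16,-19,0,0,-21,-29,0,0]'; python3 step.py 3
```

```text
t: 21.0
position: [0.6342, 0.0002, 0.115]
tcp_rot: [0.0, -0.05, 0.999, 0.001]
wrist_force: [-4.6, 12.2, 9.2]
grip_width: 0.231
t 21.00 thcmd 9.026 thm 9.007 r 80.5 | give meas 1.03 pred 1.12 | rad 1.8 Fz 9.2 | phi 7.914 w 0.95 P 20.4+-1.4 mm grip 0.231
next th [9.17 9.29 9.4 ]
ROWS -4,-12,0,0,-6,-22,0,0,-6,-30,0,0
```

```bash
python3 -m crank '[-4,-12,0,0,-6,-22,0,0,-6,-30,0,0]'; python3 step.py 3; python3 recen.py -0.3 0
```

```text
t: 21.3
position: [0.6437, -0.0288, 0.1152]
tcp_rot: [0.001, -0.05, 0.999, 0.001]
wrist_force: [3.3, 14.8, 5.5]
grip_width: 0.232
t 21.30 thcmd 9.412 thm 9.390 r 80.2 | give meas 1.13 pred 1.16 | rad 5.0 Fz 5.5 | phi 8.237 w 0.99 P 20.2+-1.4 mm grip 0.232
next th [9.51 9.59 9.66]
ROWS 0,-9,0,0,1,-15,0,0,2,-21,0,0
[-79.8  -1. ] ROWS -1,-7,0,0,0,-14,0,0,1,-20,0,0
```

```bash
python3 -m crank '[-1,-7,0,0,0,-14,0,0,1,-20,0,0]'; python3 step.py 3
```

```text
t: 21.6
position: [0.6443, -0.0487, 0.1151]
tcp_rot: [0.001, -0.051, 0.999, 0.001]
wrist_force: [-1.2, 13.8, 6.8]
grip_width: 0.233
t 21.60 thcmd 9.663 thm 9.638 r 80.3 | give meas 1.08 pred 1.10 | rad -3.1 Fz 6.8 | phi 8.546 w 1.01 P 19.9+-1.3 mm grip 0.233
next th [9.71 9.75 9.78]
ROWS 2,-5,0,0,3,-8,0,0,4,-10,0,0
```

```bash
python3 -m crank '[2,-5,0,0,3,-8,0,0,4,-10,0,0]'; python3 step.py 3
```

```text
t: 21.9
position: [0.6419, -0.0593, 0.1152]
tcp_rot: [0.002, -0.05, 0.999, 0.001]
wrist_force: [6.2, 10.3, 4.8]
grip_width: 0.229
t 21.90 thcmd 9.797 thm 9.775 r 79.9 | give meas 0.91 pred 0.92 | rad 3.2 Fz 4.8 | phi 8.862 w 1.02 P 19.9+-1.3 mm grip 0.229
next th [9.8  9.81 9.81]
ROWS 0,-2,0,0,1,-2,0,0,1,-3,0,0
```

```bash
python3 -m crank '[0,-2,0,0,1,-2,0,0,1,-3,0,0]'; python3 step.py 2
```

```text
t: 22.2
position: [0.6412, -0.0626, 0.1151]
tcp_rot: [0.002, -0.05, 0.999, 0.001]
wrist_force: [3.8, 8.6, 4.8]
grip_width: 0.228
t 22.20 thcmd 9.837 thm 9.816 r 80.0 | give meas 0.73 pred 0.64 | rad 0.9 Fz 4.8 | phi 9.122 w 1.05 P 20.4+-1.3 mm grip 0.228
next th [9.81 9.81]
ROWS 0,1,0,0,-1,1,0,0
```

```bash
python3 -m crank '[0,1,0,0,-1,1,0,0]'; python3 step.py 2
```

```text
t: 22.4
position: [0.6417, -0.0617, 0.1151]
tcp_rot: [0.001, -0.05, 0.999, 0.001]
wrist_force: [-1.5, 8.3, 6.5]
grip_width: 0.232
t 22.40 thcmd 9.821 thm 9.804 r 80.3 | give meas 0.59 pred 0.47 | rad -4.0 Fz 6.5 | phi 9.266 w 1.02 P 20.8+-1.3 mm grip 0.232
next th [9.8  9.79]
ROWS 0,0,0,0,0,1,0,0
```

```bash
python3 -m crank '[0,0,0,0,0,1,0,0]'; python3 step.py 2
```

```text
t: 22.6
position: [0.6416, -0.0611, 0.1151]
tcp_rot: [0.001, -0.05, 0.999, 0.0]
wrist_force: [2.5, 4.0, 5.9]
grip_width: 0.23
t 22.60 thcmd 9.809 thm 9.797 r 80.0 | give meas 0.35 pred 0.32 | rad 1.1 Fz 5.9 | phi 9.461 w 1.05 P 20.9+-1.3 mm grip 0.230
next th [9.79 9.78]
ROWS 0,1,0,0,-1,1,0,0
```

```bash
python3 -m crank '[0,1,0,0,-1,1,0,0]'; python3 step.py 2
```

```text
t: 22.8
position: [0.6422, -0.0603, 0.115]
tcp_rot: [0.001, -0.05, 0.999, 0.0]
wrist_force: [-4.5, 3.6, 8.8]
grip_width: 0.228
t 22.80 thcmd 9.793 thm 9.785 r 80.4 | give meas 0.17 pred 0.11 | rad -5.5 Fz 8.8 | phi 9.641 w 1.06 P 20.9+-1.4 mm grip 0.228
next th [9.78 9.79]
ROWS 0,1,0,0,1,0,0,0
```

```bash
python3 -m crank '[0,1,0,0,1,0,0,0]'; python3 step.py 2
```

```text
t: 23.0
position: [0.6415, -0.0608, 0.1151]
tcp_rot: [0.001, -0.05, 0.999, -0.0]
wrist_force: [3.8, -0.7, 5.3]
grip_width: 0.235
t 23.00 thcmd 9.797 thm 9.794 r 79.9 | give meas 0.01 pred -0.06 | rad 3.5 Fz 5.3 | phi 9.817 w 1.08 P 20.8+-1.4 mm grip 0.235
next th [9.8  9.82]
ROWS 0,0,0,0,0,-2,0,0
```

```bash
python3 -m crank '[0,0,0,0,0,-2,0,0]'; python3 step.py 2
```

```text
t: 23.2
position: [0.6413, -0.0632, 0.115]
tcp_rot: [0.0, -0.05, 0.999, -0.0]
wrist_force: [-4.1, -2.5, 8.6]
grip_width: 0.229
t 23.20 thcmd 9.821 thm 9.823 r 80.3 | give meas -0.30 pred -0.21 | rad -3.4 Fz 8.6 | phi 10.077 w 1.03 P 21.0+-1.4 mm grip 0.229
next th [9.87 9.92]
ROWS 2,-3,0,0,4,-7,0,0
```

```bash
python3 -m crank '[2,-3,0,0,4,-7,0,0]'; python3 step.py 2
```

```text
t: 23.4
position: [0.6381, -0.0711, 0.1151]
tcp_rot: [0.001, -0.05, 0.999, -0.001]
wrist_force: [-1.3, -3.3, 6.6]
grip_width: 0.23
t 23.40 thcmd 9.921 thm 9.929 r 80.0 | give meas -0.30 pred -0.36 | rad -0.1 Fz 6.6 | phi 10.266 w 1.10 P 20.8+-1.4 mm grip 0.230
next th [ 9.98 10.06]
ROWS 2,-4,0,0,5,-9,0,0
```

```bash
python3 -m crank '[2,-4,0,0,5,-9,0,0]'; python3 step.py 3
```

```text
t: 23.6
position: [0.6336, -0.0806, 0.115]
tcp_rot: [0.0, -0.05, 0.999, -0.001]
wrist_force: [-6.3, -2.7, 8.9]
grip_width: 0.233
t 23.60 thcmd 10.049 thm 10.060 r 80.3 | give meas -0.47 pred -0.42 | rad -4.2 Fz 8.9 | phi 10.501 w 1.00 P 21.1+-1.4 mm grip 0.233
next th [10.17 10.28 10.4 ]
ROWS 6,-7,0,0,12,-13,0,0,20,-19,0,0
```

Trimming the centre in y for this last quadrant, as the radial force called for last time.

```bash
python3 recen.py 0 0.6
```

```text
[-79.8  -0.4] ROWS 6,-7,0,0,13,-13,0,0,20,-19,0,0
```

```bash
python3 -m crank '[6,-7,0,0,13,-13,0,0,20,-19,0,0]'; python3 step.py 3
```

```text
t: 23.9
position: [0.6154, -0.1015, 0.115]
tcp_rot: [0.0, -0.05, 0.999, -0.001]
wrist_force: [-6.4, -0.2, 9.5]
grip_width: 0.229
t 23.90 thcmd 10.399 thm 10.412 r 80.6 | give meas -0.43 pred -0.41 | rad -4.0 Fz 9.5 | phi 10.831 w 1.04 P 21.2+-1.3 mm grip 0.229
next th [10.55 10.69 10.84]
ROWS 10,-5,0,0,21,-9,0,0,32,-12,0,0
```

```bash
python3 -m crank '[10,-5,0,0,21,-9,0,0,32,-12,0,0]'; python3 step.py 3
```

```text
t: 24.2
position: [0.5848, -0.1168, 0.115]
tcp_rot: [0.0, -0.05, 0.999, -0.001]
wrist_force: [-3.0, 0.3, 8.0]
grip_width: 0.23
t 24.20 thcmd 10.829 thm 10.840 r 80.4 | give meas -0.25 pred -0.31 | rad -1.1 Fz 8.0 | phi 11.133 w 1.08 P 20.7+-1.3 mm grip 0.230
next th [10.99 11.14 11.31]
ROWS 12,-1,0,0,24,-1,0,0,37,2,0,0
```

```bash
python3 -m crank '[12,-1,0,0,24,-1,0,0,37,2,0,0]'; python3 step.py 3
```

```text
t: 24.5
position: [0.5479, -0.1177, 0.115]
tcp_rot: [0.001, -0.05, 0.999, -0.0]
wrist_force: [0.2, 3.5, 9.0]
grip_width: 0.231
t 24.50 thcmd 11.297 thm 11.303 r 80.5 | give meas -0.06 pred -0.15 | rad -3.3 Fz 9.0 | phi 11.430 w 1.11 P 20.1+-1.3 mm grip 0.231
next th [11.45 11.61 11.77]
ROWS 11,5,0,0,22,11,0,0,32,19,0,0
```

```bash
python3 -m crank '[11,5,0,0,22,11,0,0,32,19,0,0]'; python3 step.py 3
```

```text
t: 24.8
position: [0.5144, -0.1019, 0.115]
tcp_rot: [0.001, -0.05, 0.999, -0.0]
wrist_force: [3.5, 2.9, 6.1]
grip_width: 0.232
t 24.80 thcmd 11.765 thm 11.768 r 80.4 | give meas 0.06 pred 0.02 | rad -4.2 Fz 6.1 | phi 11.738 w 1.07 P 19.9+-1.3 mm grip 0.232
next th [11.92 12.06 12.14]
ROWS 8,9,0,0,14,19,0,0,17,25,0,0
```

```bash
python3 -m crank '[8,9,0,0,14,19,0,0,17,25,0,0]'; python3 step.py 4
```

```text
t: 25.1
position: [0.495, -0.0786, 0.1151]
tcp_rot: [0.001, -0.05, 0.999, -0.001]
wrist_force: [1.3, -2.8, 7.0]
grip_width: 0.231
t 25.10 thcmd 12.145 thm 12.149 r 80.0 | give meas 0.24 pred 0.11 | rad 0.5 Fz 7.0 | phi 12.010 w 0.97 P 19.3+-1.3 mm grip 0.231
next th [12.2  12.27 12.32 12.36]
ROWS 2,4,0,0,4,9,0,0,5,13,0,0,5,16,0,0
```

```bash
python3 -m crank '[2,4,0,0,4,9,0,0,5,13,0,0,5,16,0,0]'; python3 step.py 5
```

```text
t: 25.5
position: [0.4886, -0.0634, 0.115]
tcp_rot: [0.001, -0.05, 0.999, -0.001]
wrist_force: [-4.8, -2.4, 9.8]
grip_width: 0.231
t 25.50 thcmd 12.356 thm 12.356 r 79.7 | give meas 0.06 pred 0.08 | rad 5.6 Fz 9.8 | phi 12.278 w 0.40 P 19.3+-1.3 mm grip 0.231
next th [12.41 12.44 12.47 12.49 12.51]
ROWS 1,4,0,0,2,7,0,0,2,9,0,0,2,11,0,0,2,12,0,0
```

```bash
python3 -m crank '[1,4,0,0,2,7,0,0,2,10,0,0,2,12,0,0,3,14,0,0,3,16,0,0,3,17,0,0,3,17,0,0]'; python3 -m crank '[0,0,0,0,0,0,0,0,0,0,0,0]'
python3 - <<'E'
from h import *
im=capture("wrist");cv2.imwrite(f"pics/wrist9.png",im[:,:,::-1])
st=sensors.state();print(st["t"],st["wrist_force"],st["position"])
E
```

```text
t: 26.3
position: [0.4847, -0.0467, 0.115]
tcp_rot: [0.001, -0.05, 0.999, -0.0]
wrist_force: [5.7, -1.0, 5.1]
grip_width: 0.234
t: 26.6
position: [0.4847, -0.0468, 0.115]
tcp_rot: [0.001, -0.05, 0.999, -0.0]
wrist_force: [5.3, 0.6, 5.9]
grip_width: 0.23
26.65 [ 5.24664108 -0.7934893   6.47335888] [ 0.48471737 -0.04676049  0.11505442]
```

View pics/wrist9.png

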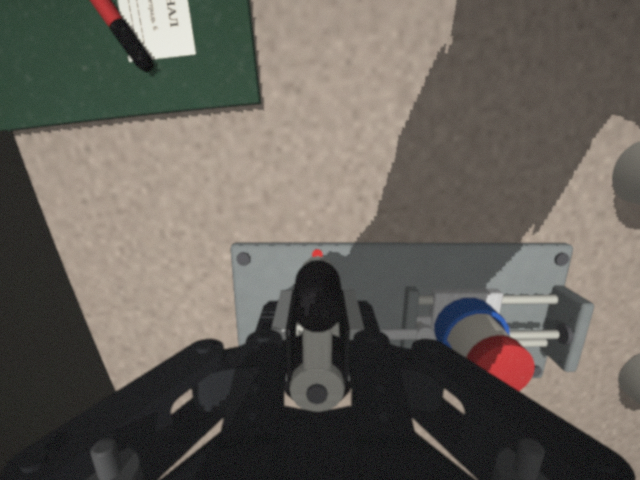

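The knob is back home with tangential force near zero, and the picture matches the one before cranking: knob at (318,295), lid at (500,362). I'll release and rise.

```bash
python3 -m crank '[0,0,0,0,0,0,0,0,0,0,0,0,0,0,0,0,0,0,0,0,0,0,0,0]' 60; python3 -m crank '[0,0,-10,0,0,0,-35,0,0,0,-70,0,0,0,-105,0,0,0,-125,0,0,0,-125,0]'
python3 - <<'E'
from h import *
st=sensors.state();print(st["t"],st["wrist_force"],st["position"])
for n in("wrist","side"):
    im=capture(n);cv2.imwrite(f"pics/{n}10.png",im[:,:,::-1])
E
```

```text
t: 27.25
position: [0.4836, -0.0465, 0.114]
tcp_rot: [-0.0, -0.05, 0.999, 0.0]
wrist_force: [0.4, 1.3, 1.0]
grip_width: 0.702
t: 27.85
position: [0.4846, -0.0466, 0.2426]
tcp_rot: [0.003, -0.05, 0.999, -0.001]
wrist_force: [0.6, 0.4, -0.0]
grip_width: 0.703
27.85 [ 5.81384404e-01  3.83965223e-01 -4.69834930e-04] [ 0.48457234 -0.04663118  0.24261167]
```

View pics/wrist10.png

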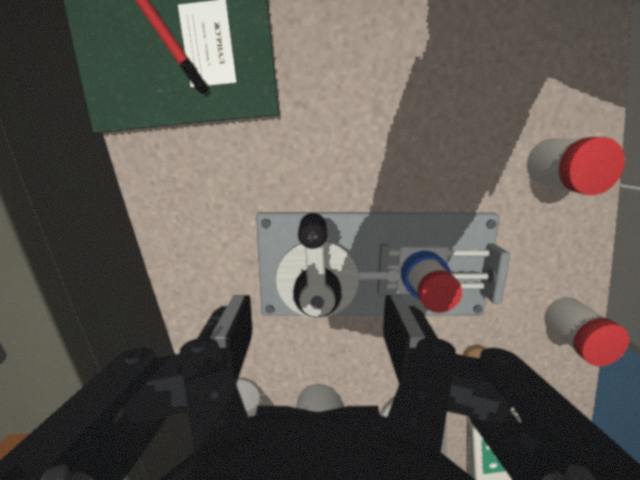

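View pics/side10.png

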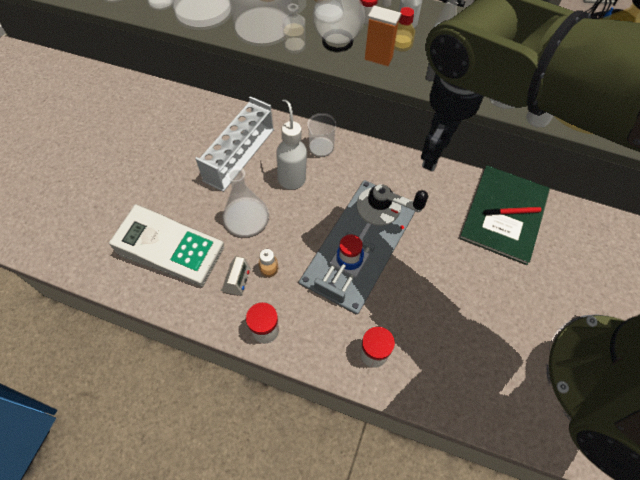

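The crank sits at home, knob at (312,230) over hub (318,298), about 0.05 rad short. The bystanders are unchanged. I'll check quickly that the jar is seated, then hand in.

```bash
python3 -m crank '[0,0,0,0,0,0,0,0,0,0,0,0]'; python3 - <<'E'
from h import *
for n in("side","top"):
    im=capture(n);hsv=cv2.cvtColor(im,cv2.COLOR_RGB2HSV)
    m=((hsv[...,0]<8)|(hsv[...,0]>172))&(hsv[...,1]>150)
    N,l,s,c=cv2.connectedComponentsWithStats(m.astype(np.uint8))
    for i in range(1,N):
        if s[i,4]>200 and 250<c[i][0]<400 and 150<c[i][1]<320: print(n,s[i],c[i],onz(n,c[i],.088))
E
```

```text
t: 28.25
position: [0.4834, -0.0465, 0.2384]
tcp_rot: [-0.001, -0.05, 0.999, 0.0]
wrist_force: [0.7, -0.2, 0.3]
grip_width: 0.701
side [340 235  22  22 398] [350.45477387 245.26884422] [0.54886995 0.0946815  0.088     ]
side [246 303  32  32 794] [261.3929471  318.11712846] [0.59711887 0.31297523 0.088     ]
top [313 265  23  24 422] [324.13033175 276.58767773] [0.55146108 0.0935308  0.088     ]
```

```bash
python3 -c "
from station import manip
manip.job_done()"
```

```text
the job is handed in; nothing more can be done
```

The jar is in the blue cup, the crank has made two clockwise turns and is back at home, and I've handed the job in. The hand-in reports no verdict.

- **Jar:** The first grip on the small red-lidded jar didn't hold, and it stayed on the bench. The second grip held, and I lowered it until it touched the cup floor at the expected height.
- **Cranking:** It took about 12 s, and I re-planned each step from the measured force on the knob. My estimates put shaft speed at about 0.95–1.17 rad/s during the turns and handle wind between −0.47 and +1.21 rad, inside the limits. These come from noisy force readings, not a direct reading of the shaft.
- **Path corrections:** Sideways force on the knob reached about 11 N, so I shifted the circle's centre by about 1 mm a few times.

**Last checks:**
- After release the crank sat about 0.05 rad short of home in the wrist picture, inside the 0.4 rad allowed.
- The jar lid measured (0.550, 0.094) in the two fixed cameras, averaged, assuming its seated height. That is within about 3 mm of my cup centre estimate, (0.5505, 0.0912).
- In the last pictures the jar looked upright and the bystanders unmoved, and the gripper was clear of everything.
- The opening reading gave about 20 mm on the 25 mm knob. I couldn't explain that, but the grip held throughout.

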